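Sort the vanity's bath-salt jars by weight and line up the full ones

TASK

Lift each of the bath-salt jars standing on the counter to feel how full it is. Stand those heavier than 450 g on the bamboo riser shelf in a neat row, each centred on one of its round cork insets, filling the insets side by side from the raised end panel and leaving none empty in between; stand those lighter than 450 g upright inside the bamboo tray, to go for refilling. Leave the cup, atomiser, hair clip and nail brush where they are.

Things in the scene. Friction and masses are not known exactly. Their poses are not given: they have to be found in the camera images.
- jar_1: one of up to five identical closed white stoneware jars (may be absent): 64 mm in diameter up to 76 mm, rounded shoulder to 88 mm, short neck, wooden cap 36 mm in diameter from 92 to 122 mm above the base (grasp it from above). Upright on the counter at the start. Weighs 270 to 630 g by how full it is, which is not seen, only felt. Origin: centre of the underside; z up the jar
- jar_2: one of up to five identical closed white stoneware jars (may be absent): 64 mm in diameter up to 76 mm, rounded shoulder to 88 mm, short neck, wooden cap 36 mm in diameter from 92 to 122 mm above the base (grasp it from above). Upright on the counter at the start. Weighs 270 to 630 g by how full it is, which is not seen, only felt. Origin: centre of the underside; z up the jar
- jar_3: one of up to five identical closed white stoneware jars (may be absent): 64 mm in diameter up to 76 mm, rounded shoulder to 88 mm, short neck, wooden cap 36 mm in diameter from 92 to 122 mm above the base (grasp it from above). Upright on the counter at the start. Weighs 270 to 630 g by how full it is, which is not seen, only felt. Origin: centre of the underside; z up the jar
- jar_4: one of up to five identical closed white stoneware jars (may be absent): 64 mm in diameter up to 76 mm, rounded shoulder to 88 mm, short neck, wooden cap 36 mm in diameter from 92 to 122 mm above the base (grasp it from above). Upright on the counter at the start. Weighs 270 to 630 g by how full it is, which is not seen, only felt. Origin: centre of the underside; z up the jar
- jar_5: one of up to five identical closed white stoneware jars (may be absent): 64 mm in diameter up to 76 mm, rounded shoulder to 88 mm, short neck, wooden cap 36 mm in diameter from 92 to 122 mm above the base (grasp it from above). Upright on the counter at the start. Weighs 270 to 630 g by how full it is, which is not seen, only felt. Origin: centre of the underside; z up the jar
- riser: fixed bamboo riser shelf: a board 120 mm deep (its x) and 380 mm long (its y), top 60 mm above the counter, five round cork insets 70 mm in diameter let in flush in a row along y, an end panel on its +y (left) end 45 mm higher than the board, and a thin chrome gallery rail, 33 mm high, along its other edges. May stand 6 degrees askew. Origin: on the counter under its middle
- inset_1 (a point): centre of the cork inset next to the end panel (38 mm from it), on the board's top face; axes those of the riser
- inset_2 (a point): centre of the second cork inset from the end panel, 72 mm from the first along the riser's -y; axes those of the riser
- inset_3 (a point): centre of the third cork inset from the end panel, 72 mm beyond the second; axes those of the riser
- inset_4 (a point): centre of the fourth cork inset from the end panel, 72 mm beyond the third; axes those of the riser
- inset_5 (a point): centre of the fifth and last cork inset, at the riser's right end, 288 mm from the first; axes those of the riser
- tray: fixed open bamboo tray, 250 mm (its x) by 175 mm (its y) outside, walls 6 mm thick and 30 mm high, floor 6 mm thick; inside 238 by 163 mm, room for five jars in two rows of three places; small wire handles on its two short sides. Origin: on the counter under its middle. It may stand up to 7 degrees askew
- tray_floor (a point): centre of the tray's inner floor, 6 mm above the counter; axes those of the tray
- cup: blue ceramic cup, 76 mm wide and 95 mm high, standing beyond the riser: to be left alone. Origin: centre of the underside
- atomiser: glass atomiser with chrome cap, 56 mm in diameter and 98 mm high, beyond the riser: to be left alone. Origin: centre of the underside
- hair_clip: amber plastic claw clip, 40 by 78 by 50 mm high, left of the riser: to be left alone. Origin: centre of the underside
- nail_brush: bamboo nail brush lying bristles down, 40 by 92 by 37 mm high, right of the riser: to be left alone. Origin: centre of the underside

How it is judged:
By the outcome, as a careful person would: the job done as asked, in the order asked, and still so for the second after the job is handed in, with the robot touching nothing.
Of jar_1, jar_2, jar_3, jar_4, jar_5 only 4 to 5 are there at a start; the rules pass over those that are not, and their reading is None.
At some moment in a run one of jar_1, jar_2, jar_3, jar_4, jar_5 may be knocked a few centimetres aside while the robot is not near it.
It also fails if it takes over 210 s, if anything falls off the work surface, if the arm or the gripper's body presses on something with over 40 N, if the wrist force passes 120 N, or if a joint passes its speed limit or range.

ROBOT

A 6-joint arm with a two-finger parallel gripper is mounted at the origin on the work surface. World frame = base frame: x ahead of the robot, y to its left, z up, the work surface at z = 0. Lengths are in m, angles in degrees, forces in N, time in s.
With the tool pointing down it reaches from about 0.4 to 0.825 m from the base axis. Payload 7 kg.
Tool frame: the origin (TCP) lies midway between the tips of the shut fingers; the grasp point (between the pads) lies 19 mm behind it; z points along the fingers, y is the line along which they close (so a half turn about z gives the same grasp; the last joint's range is limited). The gripper opens to 88 mm and grips with 3 to 60 N. Pads are 19 mm wide; open, the fingers measure 130 mm over their backs; the gripper's body (78 mm by 193 mm) begins 47 mm behind the grasp point.
Start: joints at [-49.211, 20.546, 0.682, 0, -70.136, -16.507], TCP at [0.278, -0.615, 0.227] pointing down, gripper open.
Joint ranges: [-176.03, 176.03], [-82.01, 121.73], [-58.28, 71.71], [-173.87, 95.51], [-174.79, -0.11], [-173.66, 173.66]. Speed limits (degrees/s): [136.94, 136.94, 172.46, 180, 180, 180].

INTERFACE

Orientations are given as [roll, pitch, yaw] about the fixed x, y, z axes, in that order (R = Rz(yaw) Ry(pitch) Rx(roll)).
In Python, from plant import get_state, optics, order gives the robot as it stands. The module is installed in compiled form; this text tells all that it offers.
- The arm moves only by the tool send_rows, never from a script. Its argument "moves" is a list of rows, each an object with "slide": the shift along the tool's x, y, z as a fraction of full scale, a list of three; "turn": the turn about the tool's z as a fraction of full scale; "gripper": the opening, from 0 (shut) to 1 (fully open). A call has exactly 5 rows; each row is the pose to reach, as a shift and turn from the pose commanded when the call began, along the tool's axes at that moment; what a row does not reach only later rows make up. Full scale, the value 1, is 150 mm for a shift and 90 degrees for a turn. A row lasts 1/12 s, in which the tool goes at most 41.7 mm and 7.16 degrees, less where a joint would pass 70% of its speed; a pose out of reach is approached as far as the arm can. A call with a number of a shift or a turn outside -1 to 1 is refused whole. A call with a gripper value outside its range is refused whole. The fingers move at their own pace and stop on an object; "newtons" is the grip in N (left out, the last holds). Time passes only in rows, so rows that repeat a pose let the fingers close, or fill a call up. It gives the time, the measured TCP pose, the force, the opening and the grip force at its end, in the units of the state.
- get_state(): the state, without advancing time (a new reading comes with each control period).
- optics.capture(name): name is "side" or "top" or "wrist"; returns a dict with "img" (420x560x3 uint8, red, green, blue), "intrinsics" (3x3 intrinsics, pixels), "dist" ([k1, k2, p1, p2, k3] as OpenCV has them; the pictures are not rectified), "origin" and "attitude" of the camera in the world. Camera axes: x right, y down, z forward; pixel columns grow to the right and rows downward; lengths in m; the calibration is good to about 2 mm. A picture is of the moment at which its call begins. There is no depth.
- order.close_job(): hands the job in; it is judged then, once.
Trained networks look in the newest picture that a camera, given by its name, has taken for a name from the list of things; names that differ only in an ending like _2 or _b are one class to them, and where a whole thing is asked for, a point or a joint stands for the part that bears it (a point fixed in the world has none). Each returns a list of dicts, best first, with "p" (0 to 1); they miss things now and then, are a little off and sometimes report something else, mostly with a low value. They report only what shows in the picture. A call takes as long as a camera call.
- optics.look_for(camera, name): "location" ([x, y, z] in m, in world coordinates, good to about 4 mm: the middle of the surface that is visible of it).
The state is a dict: "time_s": time; "joints": joint angles; "qd": joint speeds; "joint_torque": joint torques, N m; "tcp_pos": TCP position; "eef_rot": TCP orientation; "contact_force": force on the tool from outside, world axes, zero at the start; "moment": the same for the moment, N m; "gripper_width": finger opening in m; "gripper_force": force on a finger pad.
Only numpy, scipy, OpenCV 4.12 (cv2) and the standard library are available. Lean on these libraries where they do the work, as an engineer would, in place of code of your own. Each camera call takes 0.05 s, during which the arm holds its last target. There are 200 camera calls.

## Working session

There is one attempt and no reset: what is moved stays moved. The work goes in short steps, Python scripts to look and compute and a tool call to move; the robot and the scene stay as the last step left them, time stands still between calls to the robot, and variables do not carry over. Pictures are saved under pics/ and viewed, at most 14 in all, crops included, and the job is handed in when it is done.

Besides the shell and the picture viewer there is one more tool, called after "Emit:" by a JSON object that holds its "method" and its "body", one argument or row to a line. send_rows: Moves the arm, as the interface text tells. Shift numbers are shares of 150 mm and turn numbers shares of 90 degrees, none past 1 either way. Its arguments: {"type":"object","properties":{"moves":{"type":"array"},"newtons":{"type":"number"}},"required":["moves"]}

```bash
mkdir -p pics; ls; cat > a.py <<'E'
from plant import get_state, optics, order
import cv2, numpy as np
s=get_state(); print({k:np.round(v,3).tolist() for k,v in s.items()})
for c in ["top","side"]:
    r=optics.capture(c); cv2.imwrite(f"pics/{c}0.png",r["img"][:,:,::-1])
    print(c,np.round(r["intrinsics"],1).tolist(),np.round(r["dist"],4),np.round(r["origin"],4),np.round(r["attitude"],4).tolist())
    for n in ["jar_1","riser","inset_1","tray","tray_floor","cup","atomiser","hair_clip","nail_brush"]:
        print(n,[(round(d["p"],2),np.round(d["location"],3).tolist()) for d in optics.look_for(c,n)])
E
python3 a.py
```

```text
pics
{'time_s': 0.0, 'joints': [-49.209, 20.588, 0.633, -0.021, -70.136, -16.506], 'qd': [0.073, 0.108, -0.08, 0.031, 0.1, 0.066], 'joint_torque': [0.001, -58.272, 29.307, 6.997, 0.007, -0.0], 'tcp_pos': [0.277, -0.615, 0.226], 'eef_rot': [179.907, -0.007, -155.723], 'contact_force': [-0.301, -0.433, -0.103], 'moment': [-0.025, 0.084, 0.024], 'gripper_force': 0.0, 'gripper_width': 0.087}
top [[441.4, 0.0, 276.5], [0.0, 441.4, 208.8], [0.0, 0.0, 1.0]] [-0.1257  0.      0.      0.      0.    ] [0.4642 0.0411 1.2511] [-173.0418, -1.1667, -90.5475]
jar_1 [(0.96, [0.487, 0.197, 0.088]), (0.94, [0.433, 0.081, 0.085]), (0.78, [0.439, 0.295, 0.081]), (0.74, [0.491, -0.002, 0.084]), (0.64, [0.433, -0.132, 0.085]), (0.46, [0.627, 0.032, 0.062])]
riser [(0.92, [0.628, 0.033, 0.062])]
inset_1 [(0.8, [0.627, 0.035, 0.058])]
tray [(0.84, [0.444, -0.314, 0.01])]
tray_floor [(0.92, [0.444, -0.312, 0.005]), (0.53, [0.489, -0.0, 0.085])]
cup [(0.58, [0.692, -0.279, 0.025]), (0.57, [0.792, -0.109, 0.053])]
atomiser [(0.75, [0.773, 0.108, 0.059])]
hair_clip [(0.9, [0.599, 0.387, 0.03]), (0.54, [0.44, 0.296, 0.083])]
nail_brush [(0.69, [0.693, -0.279, 0.025])]
side [[456.3, 0.0, 277.4], [0.0, 456.3, 209.3], [0.0, 0.0, 1.0]] [-0.0027  0.      0.      0.      0.    ] [0.505  0.6315 0.794 ] [-139.4233, -0.7487, -169.5721]
jar_1 [(0.97, [0.438, -0.116, 0.071]), (0.96, [0.487, 0.014, 0.078]), (0.85, [0.485, 0.218, 0.082]), (0.61, [0.434, 0.098, 0.076]), (0.35, [0.629, 0.094, 0.06])]
riser [(0.87, [0.624, 0.085, 0.059])]
inset_1 [(0.57, [0.627, 0.088, 0.058])]
tray [(0.91, [0.448, -0.316, 0.006]), (0.57, [0.488, 0.015, 0.083]), (0.43, [0.624, 0.085, 0.06])]
tray_floor [(0.76, [0.445, -0.318, 0.008]), (0.61, [0.432, -0.116, 0.071])]
cup [(0.76, [0.786, -0.086, 0.067])]
atomiser [(0.83, [0.771, 0.126, 0.061])]
hair_clip [(0.59, [0.597, 0.39, 0.031])]
nail_brush [(0.63, [0.689, -0.272, 0.028])]
```

View pics/top0.png

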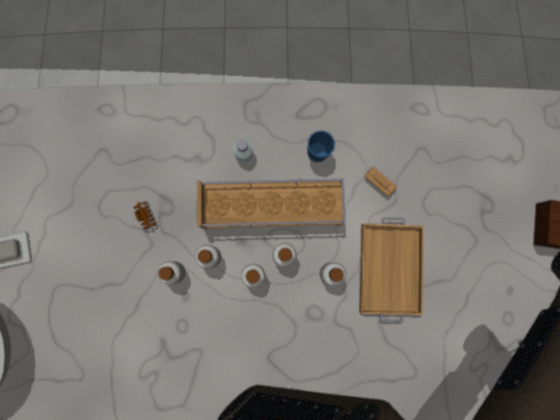

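View pics/side0.png

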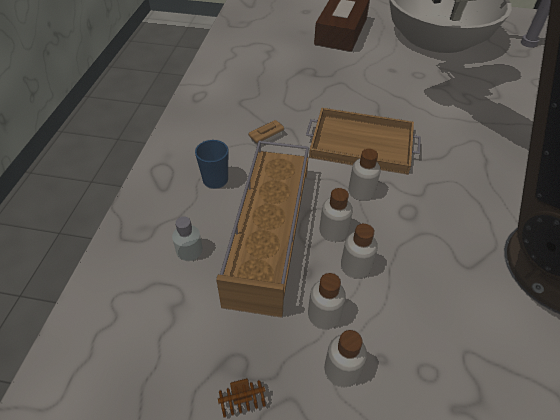

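Top view: five jars (caps near (167,273), (207,257), (253,276), (286,255), (335,274)); riser insets at (219..326, ~203) with the end panel at x≈200; tray (361–422, 225–316). Next I refine these.

```bash
cat > h.py <<'E'
from plant import get_state, optics, order
import cv2, numpy as np
from scipy.spatial.transform import Rotation as Ro
def ray(r,uv,z):
    p=cv2.undistortPoints(np.array(uv,float).reshape(-1,1,2),r["intrinsics"],np.array(r["dist"],float))[:,0]
    d=np.c_[p,np.ones(len(p))]@Ro.from_euler("xyz",r["attitude"],degrees=True).as_matrix().T
    o=np.array(r["origin"]); return o+d*((z-o[2])/d[:,2])[:,None]
def proj(r,P):
    R=Ro.from_euler("xyz",r["attitude"],degrees=True).as_matrix()
    return cv2.projectPoints(np.array(P,float),cv2.Rodrigues(R.T)[0],-R.T@np.array(r["origin"]),r["intrinsics"],np.array(r["dist"],float))[0][:,0]
def caps(r,zs=0.107,z=0.122):
    hsv=cv2.cvtColor(r["img"],cv2.COLOR_RGB2HSV)
    m=((hsv[...,0]<14)&(hsv[...,1]>120)&(hsv[...,2]>50)).astype(np.uint8)
    n,l,s,c=cv2.connectedComponentsWithStats(m)
    return [(s[i,4],c[i].round(1).tolist(),ray(r,[c[i]],z)[0].round(4).tolist()) for i in range(1,n) if s[i,4]>60]
E
cat > b.py <<'E'
from h import *
r=optics.capture("top")
for c in caps(r): print(c)
im=cv2.resize(r["img"][165:245,185:355],None,fx=4.7,fy=4.7,interpolation=cv2.INTER_CUBIC)
cv2.imwrite("pics/riser.png",im[:,:,::-1])
im=cv2.resize(r["img"][210:325,350:435],None,fx=5,fy=5,interpolation=cv2.INTER_CUBIC)
cv2.imwrite("pics/tray.png",im[:,:,::-1])
E
python3 b.py
```

```text
(np.int32(429), [554.3, 223.2], [0.5562, -0.7486, 0.122])
(np.int32(77), [285.0, 254.4], [0.4845, -0.0036, 0.122])
(np.int32(84), [204.3, 256.2], [0.4814, 0.2021, 0.122])
(np.int32(69), [252.3, 276.0], [0.4303, 0.0798, 0.122])
```

View pics/riser.png

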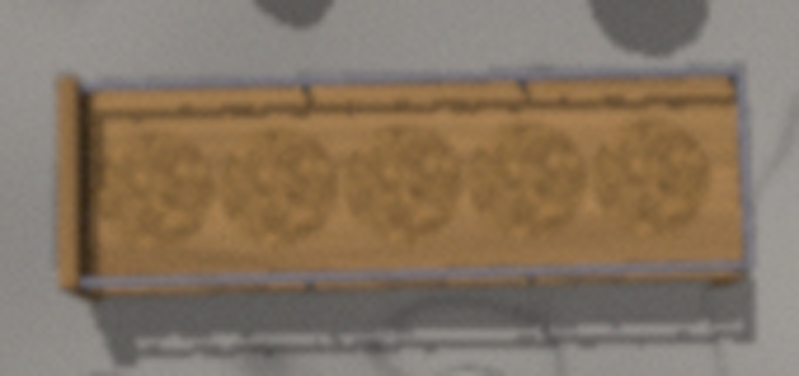

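View pics/tray.png

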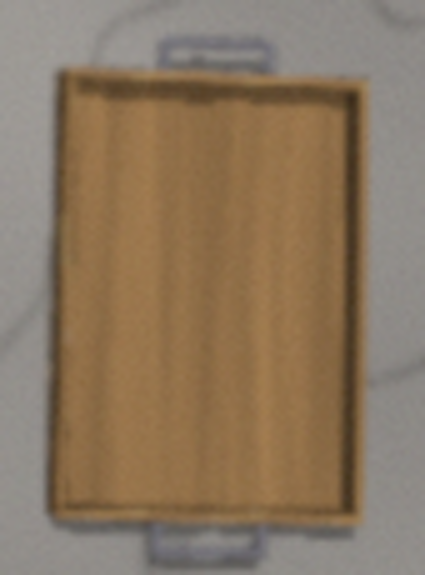

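Riser crop: inset centres at (160,187), (280,184), (403,183), (528,180), (653,178). Tray crop: outer rim corners at (62,72), (368,78), (362,525), (52,518).

```bash
sed -i 's/<14)&(hsv\[...,1\]>120)&(hsv\[...,2\]>50)/<13)\&(hsv[...,1]>95)\&(hsv[...,2]>40)/' h.py; cat > c.py <<'E'
from h import *
r=optics.capture("top")
for c in caps(r,z=0.118): print(c)
f=lambda P,k,o:(np.array(P)+.5)/k-.5+o
P=ray(r,f([(160,187),(280,184),(403,183),(528,180),(653,178)],4.7,[185,165]),.06)[:,:2]
t=(2-np.arange(5))*.072; c=P.mean(0); v=(t@(P-c))/(t@t); 
print("insets",P.round(4).tolist(),"scale",np.linalg.norm(v)); v/=np.linalg.norm(v)
print("fit",(c+t[:,None]*v).round(4).tolist(),"askew",np.degrees(np.arctan2(-v[0],v[1])))
Q=ray(r,f([(62,72),(368,78),(362,525),(52,518)],5,[350,210]),.03)[:,:2]
print("tray",Q.round(4).tolist(),Q.mean(0).round(4),np.linalg.norm(np.diff(Q,axis=0),axis=1), np.degrees(np.arctan2(*(Q[0]+Q[1]-Q[2]-Q[3])[::-1])))
E
python3 c.py
```

```text
(np.int32(418), [554.0, 223.2], [0.5565, -0.7505, 0.118])
insets [[0.6224, 0.1729], [0.6237, 0.1034], [0.6238, 0.0322], [0.625, -0.0404], [0.6257, -0.1132]] scale 0.9944500223032788
fit [[0.6225, 0.175], [0.6233, 0.103], [0.6241, 0.031], [0.6249, -0.041], [0.6257, -0.113]] askew 0.6375767868859098
tray [[0.5683, -0.2242], [0.5631, -0.4006], [0.3131, -0.3876], [0.3219, -0.2121]] [ 0.4416 -0.3061] [0.17650945 0.25031367 0.17575707] -2.8895161478663827
```

```bash
cat >> h.py <<'E'
def caps(r,guess,z=0.117):
    """refine guessed jar xy from cap colour near its projection"""
    im=r["img"].astype(int); out=[]
    for x,y in guess:
        u,v=proj(r,[[x,y,z]])[0].round().astype(int); w=14
        sub=im[v-w:v+w+1,u-w:u+w+1]; m=((sub[...,0]-sub[...,2]>35)&(sub[...,0]<170)).astype(np.uint8)
        n,l,s,c=cv2.connectedComponentsWithStats(m); i=1+np.argmax(s[1:,4])
        out.append((int(s[i,4]),*ray(r,[c[i]+[u-w,v-w]],z)[0][:2].round(4).tolist()))
    return out
def seen(r,name="jar_1"):
    return [(round(d["p"],2),np.round(d["location"],3).tolist()) for d in optics.look_for(r,name)]
E
cat > d.py <<'E'
from h import *
G=[(.439,.29),(.485,.199),(.432,.081),(.487,.0),(.433,-.13)]
for c in ["top","side"]:
    r=optics.capture(c); print(c,caps(r,G))
E
python3 d.py
```

```text
top [(136, 0.4388, 0.3033), (135, 0.4819, 0.203), (131, 0.4303, 0.0804), (127, 0.4851, -0.003), (134, 0.4322, -0.1342)]
side [(300, 0.4399, 0.3021), (277, 0.483, 0.2038), (206, 0.4309, 0.0804), (170, 0.4862, -0.0041), (520, 0.4315, -0.1463)]
```

```bash
cat >> h.py <<'E'
def plan(wps,yaw=None,start=None):
    """print one call (slide,turn) per sub-step; wps of (x,y,z); splits into <=146 mm, <=34 deg"""
    s=get_state(); p=np.array(s["tcp_pos"] if start is None else start); a=s["eef_rot"][2]; print("from",p.round(4),round(a,2),"t",s["time_s"],"w",round(s["gripper_width"],4))
    for w in wps:
        w=np.array(w,float); da=0 if yaw is None else (yaw-a+180)%360-180
        n=int(max(1,np.ceil(np.abs(w-p).max()/.146),np.ceil(abs(da)/34)))
        while True:
            out=[];aa=a
            for k in range(n):
                R=Ro.from_euler("xyz",[180,0,aa],degrees=True).as_matrix()
                out.append((((w-p)/n@R/.15).round(3).tolist(),round(-da/n/90,3))); aa+=da/n
            if np.abs([o[0] for o in out]).max()<=.98: break
            n+=1
        print("->",w.round(4).tolist(),*out,sep="\n   "); a+=da; p=w
E
python3 -c "
from h import *
plan([(.432,-.134,.227)],yaw=-90);plan([(.432,-.134,.18)],yaw=-90)"
```

```text
from [ 0.2776 -0.6153  0.2265] -155.72 t 1.2 w 0.0875
->
   [0.432, -0.134, 0.227]
   ([-0.564, 0.625, -0.001], np.float64(-0.183))
   ([-0.718, 0.44, -0.001], np.float64(-0.183))
   ([-0.813, 0.219, -0.001], np.float64(-0.183))
   ([-0.842, -0.02, -0.001], np.float64(-0.183))
from [ 0.2776 -0.6153  0.2265] -155.72 t 1.2 w 0.0875
->
   [0.432, -0.134, 0.18]
   ([-0.564, 0.625, 0.078], np.float64(-0.183))
   ([-0.718, 0.44, 0.078], np.float64(-0.183))
   ([-0.813, 0.219, 0.078], np.float64(-0.183))
   ([-0.842, -0.02, 0.078], np.float64(-0.183))
```

Emit:
{"method": "send_rows", "body": {
  "moves": [
    {"slide": [-0.14,0.16,0],"turn": -0.05,"gripper": 1},
    {"slide": [-0.28,0.31,0],"turn": -0.09,"gripper": 1},
    {"slide": [-0.42,0.47,0],"turn": -0.14,"gripper": 1},
    {"slide": [-0.564,0.625,0],"turn": -0.183,"gripper": 1},
    {"slide": [-0.564,0.625,0],"turn": -0.183,"gripper": 1}
  ]
}}

```text
time_s: 1.62
tcp_pos: [0.3171, -0.4913, 0.2273]
eef_rot: [-180.0, 0.1, -138.9]
contact_force: [-0.8, 1.2, -0.6]
gripper_width: 0.0878
gripper_force: 0.0
```

Emit:
{"method": "send_rows", "body": {
  "moves": [
    {"slide": [-0.18,0.11,0],"turn": -0.05,"gripper": 1},
    {"slide": [-0.36,0.22,0],"turn": -0.09,"gripper": 1},
    {"slide": [-0.54,0.33,0],"turn": -0.14,"gripper": 1},
    {"slide": [-0.718,0.44,0],"turn": -0.183,"gripper": 1},
    {"slide": [-0.718,0.44,0],"turn": -0.183,"gripper": 1}
  ]
}}

```text
time_s: 2.03
tcp_pos: [0.3556, -0.3714, 0.2271]
eef_rot: [-179.9, 0.1, -122.4]
contact_force: [-0.3, 1.0, 0.7]
gripper_width: 0.088
gripper_force: 0.0
```

Emit:
{"method": "send_rows", "body": {
  "moves": [
    {"slide": [-0.2,0.05,0],"turn": -0.05,"gripper": 1},
    {"slide": [-0.4,0.11,0],"turn": -0.09,"gripper": 1},
    {"slide": [-0.6,0.16,0],"turn": -0.14,"gripper": 1},
    {"slide": [-0.813,0.219,0],"turn": -0.183,"gripper": 1},
    {"slide": [-0.813,0.219,0],"turn": -0.183,"gripper": 1}
  ]
}}

```text
time_s: 2.45
tcp_pos: [0.3943, -0.2512, 0.2271]
eef_rot: [-179.9, 0.0, -105.9]
contact_force: [-0.2, 0.0, 0.4]
gripper_width: 0.0874
gripper_force: 0.0
```

Emit:
{"method": "send_rows", "body": {
  "moves": [
    {"slide": [-0.2,0,0],"turn": -0.05,"gripper": 1},
    {"slide": [-0.4,-0.01,0],"turn": -0.09,"gripper": 1},
    {"slide": [-0.6,-0.01,0],"turn": -0.14,"gripper": 1},
    {"slide": [-0.842,-0.02,0],"turn": -0.183,"gripper": 1},
    {"slide": [-0.842,-0.02,0],"turn": -0.183,"gripper": 1}
  ]
}}

```text
time_s: 2.87
tcp_pos: [0.4333, -0.1305, 0.2271]
eef_rot: [-179.9, 0.0, -89.5]
contact_force: [0.3, -0.4, 0.5]
gripper_width: 0.0876
gripper_force: 0.0
```

```bash
cat > e.py <<'E'
from h import *
r=optics.capture("wrist"); cv2.imwrite("pics/w1.png",r["img"][:,:,::-1])
print(proj(r,[[.432,-.134,.122]]),[(d["p"],np.round(d["location"],3)) for d in optics.look_for("wrist","jar_1")])
r=optics.capture("top"); print(caps(r,[(.439,.303),(.4825,.2035),(.4306,.0804),(.4857,-.0035)]))
plan([(.432,-.134,.089)],yaw=-90)
E
python3 e.py
```

```text
[[281.00117787 202.60374185]] [(0.83, array([0.433, 0.052, 0.048])), (0.72, array([ 0.437, -0.148,  0.084])), (0.62, array([ 0.481, -0.028,  0.075]))]
[(145, 0.4391, 0.3032), (138, 0.482, 0.2031), (10, 0.4443, 0.0821), (132, 0.4853, -0.0028)]
from [ 0.4315 -0.1339  0.2267] -89.82 t 3.0167 w 0.0877
->
   [0.432, -0.134, 0.089]
   ([0.001, -0.003, 0.918], np.float64(0.002))
```

View pics/w1.png

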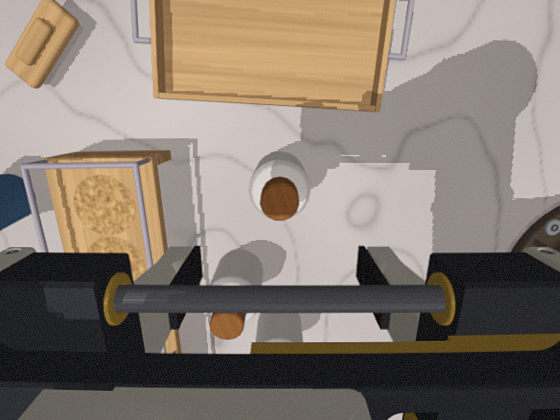

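Wrist view: jar E's cap at (280,199), within 2 mm of the estimate. I'll descend, grip and lift.

Emit:
{"method": "send_rows", "body": {
  "moves": [
    {"slide": [0.005,0,0.2],"turn": 0,"gripper": 1},
    {"slide": [0.01,0,0.4],"turn": 0,"gripper": 1},
    {"slide": [0.01,0,0.6],"turn": 0,"gripper": 1},
    {"slide": [0.01,0,0.8],"turn": 0,"gripper": 1},
    {"slide": [0.01,0,0.9],"turn": 0,"gripper": 1}
  ]
}}

```text
time_s: 3.43
tcp_pos: [0.4291, -0.1369, 0.0886]
eef_rot: [179.8, 0.0, -90.0]
contact_force: [-1.0, -0.7, 0.3]
gripper_width: 0.0876
gripper_force: 0.0
```

Emit:
{"method": "send_rows", "body": {
  "moves": [
    {"slide": [0,0,0],"turn": 0,"gripper": 0.2},
    {"slide": [0,0,0],"turn": 0,"gripper": 0.2},
    {"slide": [0,0,0],"turn": 0,"gripper": 0.2},
    {"slide": [0,0,0],"turn": 0,"gripper": 0.2},
    {"slide": [0,0,0],"turn": 0,"gripper": 0.2}
  ],
  "newtons": 35
}}

```text
time_s: 3.85
tcp_pos: [0.4323, -0.1357, 0.0928]
eef_rot: [-179.9, 0.0, -89.9]
contact_force: [1.0, 0.6, -0.4]
gripper_width: 0.0595
gripper_force: 0.0
```

Emit:
{"method": "send_rows", "body": {
  "moves": [
    {"slide": [0,0,0],"turn": 0,"gripper": 0.2},
    {"slide": [0,0,0],"turn": 0,"gripper": 0.2},
    {"slide": [0,0,0],"turn": 0,"gripper": 0.2},
    {"slide": [0,0,0],"turn": 0,"gripper": 0.2},
    {"slide": [0,0,0],"turn": 0,"gripper": 0.2}
  ]
}}

```text
time_s: 4.27
tcp_pos: [0.432, -0.1355, 0.0919]
eef_rot: [-179.9, -0.0, -89.8]
contact_force: [1.0, 0.6, 1.8]
gripper_width: 0.0357
gripper_force: 35.0
```

Emit:
{"method": "send_rows", "body": {
  "moves": [
    {"slide": [0,0,-0.1],"turn": 0,"gripper": 0.2},
    {"slide": [0,0,-0.25],"turn": 0,"gripper": 0.2},
    {"slide": [0,0,-0.5],"turn": 0,"gripper": 0.2},
    {"slide": [0,0,-0.75],"turn": 0,"gripper": 0.2},
    {"slide": [0,0,-0.95],"turn": 0,"gripper": 0.2}
  ]
}}

```text
time_s: 4.68
tcp_pos: [0.4308, -0.1355, 0.236]
eef_rot: [180.0, 0.0, -89.8]
contact_force: [1.0, 0.4, -3.9]
gripper_width: 0.0353
gripper_force: 35.0
```

Emit:
{"method": "send_rows", "body": {
  "moves": [
    {"slide": [0,0,0],"turn": 0,"gripper": 0.2},
    {"slide": [0,0,0],"turn": 0,"gripper": 0.2},
    {"slide": [0,0,0],"turn": 0,"gripper": 0.2},
    {"slide": [0,0,0],"turn": 0,"gripper": 0.2},
    {"slide": [0,0,0],"turn": 0,"gripper": 0.2}
  ]
}}

```text
time_s: 5.1
tcp_pos: [0.4303, -0.1355, 0.2324]
eef_rot: [179.8, -0.0, -89.8]
contact_force: [0.8, -0.0, -4.2]
gripper_width: 0.0352
gripper_force: 35.0
```

```bash
cat > w.py <<'E'
from h import *
F=[];T=[]
for i in range(10):
    r=optics.capture("top"); s=get_state(); F.append(s["contact_force"][2]); T.append(s["joint_torque"][1:3])
print(np.round(F,2),np.mean(F),np.std(F)/3,"mass",-np.mean(F)/9.81,np.mean(T,0))
print(caps(r,[(.439,.303),(.4825,.2035),(.4306,.0804),(.4857,-.0035)]))
plan([])
E
python3 w.py
```

```text
[-3.49 -4.2  -3.86 -3.12 -3.75 -3.66 -4.13 -3.01 -3.22 -3.23] -3.567647471601338 0.13358208986305728 mass 0.36367456387373476 [-28.12371111  30.02837366]
[(145, 0.4391, 0.3033), (137, 0.4821, 0.2031), (8, 0.4443, 0.0821), (134, 0.4854, -0.003)]
from [ 0.4314 -0.1355  0.234 ] -89.84 t 5.6 w 0.0356
```

```bash
python3 -c "
from h import *
plan([(.518,-.272,.234),(.518,-.272,.12),(.518,-.272,.0985)],yaw=-90)"
```

```text
from [ 0.4314 -0.1355  0.234 ] -89.84 t 5.6 w 0.0356
->
   [0.518, -0.272, 0.234]
   ([0.911, -0.575, 0.0], np.float64(0.002))
->
   [0.518, -0.272, 0.12]
   ([0.0, -0.0, 0.76], np.float64(-0.0))
->
   [0.518, -0.272, 0.0985]
   ([0.0, -0.0, 0.143], np.float64(-0.0))
```

Emit:
{"method": "send_rows", "body": {
  "moves": [
    {"slide": [0.15,-0.09,0],"turn": 0,"gripper": 0.2},
    {"slide": [0.35,-0.22,0],"turn": 0,"gripper": 0.2},
    {"slide": [0.6,-0.38,0],"turn": 0,"gripper": 0.2},
    {"slide": [0.82,-0.52,0],"turn": 0,"gripper": 0.2},
    {"slide": [0.911,-0.575,0],"turn": 0,"gripper": 0.2}
  ]
}}

```text
time_s: 6.02
tcp_pos: [0.5204, -0.2756, 0.2334]
eef_rot: [-180.0, -0.1, -89.9]
contact_force: [0.4, 0.4, -3.2]
gripper_width: 0.0353
gripper_force: 35.0
```

Emit:
{"method": "send_rows", "body": {
  "moves": [
    {"slide": [0,0,0],"turn": 0,"gripper": 0.2},
    {"slide": [0,0,0.15],"turn": 0,"gripper": 0.2},
    {"slide": [0,0,0.4],"turn": 0,"gripper": 0.2},
    {"slide": [0,0,0.65],"turn": 0,"gripper": 0.2},
    {"slide": [0,0,0.76],"turn": 0,"gripper": 0.2}
  ]
}}

```text
time_s: 6.43
tcp_pos: [0.5151, -0.2708, 0.1154]
eef_rot: [179.7, 0.1, -89.9]
contact_force: [0.2, 0.3, -5.3]
gripper_width: 0.0352
gripper_force: 35.0
```

Emit:
{"method": "send_rows", "body": {
  "moves": [
    {"slide": [0,0,0],"turn": 0,"gripper": 0.2},
    {"slide": [0,0,0.05],"turn": 0,"gripper": 0.2},
    {"slide": [0,0,0.1],"turn": 0,"gripper": 0.2},
    {"slide": [0,0,0.14],"turn": 0,"gripper": 0.2},
    {"slide": [0,0,0.14],"turn": 0,"gripper": 0.2}
  ]
}}

```text
time_s: 6.85
tcp_pos: [0.518, -0.2717, 0.0988]
eef_rot: [-180.0, 0.0, -89.8]
contact_force: [-0.4, 0.1, -4.6]
gripper_width: 0.0354
gripper_force: 35.0
```

Emit:
{"method": "send_rows", "body": {
  "moves": [
    {"slide": [0,0,0],"turn": 0,"gripper": 0.2},
    {"slide": [0,0,0],"turn": 0,"gripper": 0.2},
    {"slide": [0,0,0],"turn": 0,"gripper": 0.65},
    {"slide": [0,0,0],"turn": 0,"gripper": 0.65},
    {"slide": [0,0,0],"turn": 0,"gripper": 0.65}
  ]
}}

```text
time_s: 7.27
tcp_pos: [0.5187, -0.2722, 0.1]
eef_rot: [-179.9, -0.0, -89.8]
contact_force: [0.2, -0.5, -0.2]
gripper_width: 0.0499
gripper_force: 0.0
```

Emit:
{"method": "send_rows", "body": {
  "moves": [
    {"slide": [0,0,-0.1],"turn": 0,"gripper": 0.7},
    {"slide": [0,0,-0.3],"turn": 0,"gripper": 0.7},
    {"slide": [0,0,-0.55],"turn": 0,"gripper": 0.7},
    {"slide": [0,0,-0.8],"turn": 0,"gripper": 0.7},
    {"slide": [0,0,-0.87],"turn": 0,"gripper": 0.7}
  ]
}}

```text
time_s: 7.68
tcp_pos: [0.5206, -0.2732, 0.2367]
eef_rot: [-179.5, -0.2, -89.8]
contact_force: [0.7, -0.0, 0.7]
gripper_width: 0.0615
gripper_force: 0.0
```

```bash
cat > f.py <<'E'
from h import *
for c in ("top","side"):
    r=optics.capture(c); print(c,caps(r,[(.439,.303),(.4825,.2035),(.4306,.0804),(.4857,-.0035),(.518,-.272)]))
plan([(.4857,-.0035,.23),(.4857,-.0035,.092)],yaw=-90)
E
python3 f.py
```

```text
top [(146, 0.4391, 0.3031), (140, 0.4819, 0.2033), (139, 0.4304, 0.0807), (134, 0.4852, -0.003), (66, 0.4916, -0.2873)]
side [(353, 0.4394, 0.3043), (276, 0.483, 0.2038), (208, 0.4309, 0.0804), (171, 0.4861, -0.0039), (84, 0.5122, -0.2718)]
from [ 0.5199 -0.2726  0.2338] -89.82 t 7.7833 w 0.0617
->
   [0.4857, -0.0035, 0.23]
   ([-0.897, 0.111, 0.013], np.float64(0.001))
   ([-0.897, 0.113, 0.013], np.float64(0.001))
->
   [0.4857, -0.0035, 0.092]
   ([0.0, -0.0, 0.92], np.float64(-0.0))
```

Emit:
{"method": "send_rows", "body": {
  "moves": [
    {"slide": [-0.2,0.02,0],"turn": 0,"gripper": 0.7},
    {"slide": [-0.4,0.05,0],"turn": 0,"gripper": 0.7},
    {"slide": [-0.6,0.08,0],"turn": 0,"gripper": 0.7},
    {"slide": [-0.8,0.1,0],"turn": 0,"gripper": 0.7},
    {"slide": [-0.897,0.111,0.013],"turn": 0,"gripper": 0.7}
  ]
}}

```text
time_s: 8.2
tcp_pos: [0.5003, -0.1352, 0.2275]
eef_rot: [-180.0, 0.0, -89.8]
contact_force: [1.3, 0.0, 0.1]
gripper_width: 0.0615
gripper_force: 0.0
```

Emit:
{"method": "send_rows", "body": {
  "moves": [
    {"slide": [-0.2,0.02,0],"turn": 0,"gripper": 0.7},
    {"slide": [-0.4,0.05,0],"turn": 0,"gripper": 0.7},
    {"slide": [-0.6,0.08,0],"turn": 0,"gripper": 0.7},
    {"slide": [-0.8,0.1,0],"turn": 0,"gripper": 0.7},
    {"slide": [-0.897,0.113,0.013],"turn": 0,"gripper": 0.7}
  ]
}}

```text
time_s: 8.62
tcp_pos: [0.4833, -0.0006, 0.2257]
eef_rot: [-180.0, 0.0, -89.8]
contact_force: [0.1, 0.1, -0.5]
gripper_width: 0.0615
gripper_force: 0.0
```

Emit:
{"method": "send_rows", "body": {
  "moves": [
    {"slide": [0,0,0],"turn": 0,"gripper": 0.7},
    {"slide": [0,0,0.2],"turn": 0,"gripper": 0.7},
    {"slide": [0,0,0.45],"turn": 0,"gripper": 0.7},
    {"slide": [0,0,0.7],"turn": 0,"gripper": 0.7},
    {"slide": [0,0,0.92],"turn": 0,"gripper": 0.7}
  ]
}}

```text
time_s: 9.03
tcp_pos: [0.4829, -0.0035, 0.0858]
eef_rot: [180.0, 0.0, -89.9]
contact_force: [-0.9, 0.7, 3.9]
gripper_width: 0.0615
gripper_force: 4.3
```

Emit:
{"method": "send_rows", "body": {
  "moves": [
    {"slide": [0,0,0],"turn": 0,"gripper": 0.7},
    {"slide": [0,0,0],"turn": 0,"gripper": 0.2},
    {"slide": [0,0,0],"turn": 0,"gripper": 0.2},
    {"slide": [0,0,0],"turn": 0,"gripper": 0.2},
    {"slide": [0,0,0],"turn": 0,"gripper": 0.2}
  ]
}}

```text
time_s: 9.45
tcp_pos: [0.4846, -0.0027, 0.0894]
eef_rot: [-179.8, 0.1, -89.8]
contact_force: [-0.4, -0.1, 0.7]
gripper_width: 0.0405
gripper_force: 0.0
```

Emit:
{"method": "send_rows", "body": {
  "moves": [
    {"slide": [0,0,0],"turn": 0,"gripper": 0.2},
    {"slide": [0,0,0],"turn": 0,"gripper": 0.2},
    {"slide": [0,0,0],"turn": 0,"gripper": 0.2},
    {"slide": [0,0,0],"turn": 0,"gripper": 0.2},
    {"slide": [0,0,0],"turn": 0,"gripper": 0.2}
  ]
}}

```text
time_s: 9.87
tcp_pos: [0.4849, -0.0026, 0.0891]
eef_rot: [-179.8, 0.0, -89.8]
contact_force: [0.5, -0.4, 7.3]
gripper_width: 0.0353
gripper_force: 35.0
```

Emit:
{"method": "send_rows", "body": {
  "moves": [
    {"slide": [0,0,-0.1],"turn": 0,"gripper": 0.2},
    {"slide": [0,0,-0.25],"turn": 0,"gripper": 0.2},
    {"slide": [0,0,-0.5],"turn": 0,"gripper": 0.2},
    {"slide": [0,0,-0.75],"turn": 0,"gripper": 0.2},
    {"slide": [0,0,-0.97],"turn": 0,"gripper": 0.2}
  ]
}}

```text
time_s: 10.28
tcp_pos: [0.4829, -0.0031, 0.2352]
eef_rot: [180.0, 0.0, -89.8]
contact_force: [1.4, -0.1, -3.8]
gripper_width: 0.0353
gripper_force: 35.0
```

Emit:
{"method": "send_rows", "body": {
  "moves": [
    {"slide": [0,0,0],"turn": 0,"gripper": 0.2},
    {"slide": [0,0,0],"turn": 0,"gripper": 0.2},
    {"slide": [0,0,0],"turn": 0,"gripper": 0.2},
    {"slide": [0,0,0],"turn": 0,"gripper": 0.2},
    {"slide": [0,0,0],"turn": 0,"gripper": 0.2}
  ]
}}

```text
time_s: 10.7
tcp_pos: [0.4827, -0.0032, 0.2316]
eef_rot: [179.8, -0.0, -89.9]
contact_force: [0.8, -0.0, -3.1]
gripper_width: 0.0355
gripper_force: 35.0
```

```bash
cat >> w.py <<'E'
cv2.imwrite("pics/t_held.png",cv2.resize(r["img"][160:330,130:440],None,fx=2.5,fy=2.5)[:,:,::-1])
r=optics.capture("wrist"); cv2.imwrite("pics/w_held.png",r["img"][:,:,::-1])
plan([(.6226,.175,.234),(.6226,.175,.165),(.6226,.175,.151)],yaw=-89.4)
E
python3 w.py
```

```text
[-3.69 -3.8  -3.19 -3.24 -2.27 -2.44 -3.17 -3.27 -1.96 -2.52] -2.954220423421399 0.19602049815534806 mass 0.3011437740490723 [-32.59153926  29.59078449]Traceback (most recent call last):
  File "w.py", line 6, in <module>
    print(caps(r,[(.439,.303),(.4825,.2035),(.4306,.0804),(.4857,-.0035)]))
          ~~~~^^^^^^^^^^^^^^^^^^^^^^^^^^^^^^^^^^^^^^^^^^^^^^^^^^^^^^^^^^^^
  File "h.py", line 22, in caps
    n,l,s,c=cv2.connectedComponentsWithStats(m); i=1+np.argmax(s[1:,4])
                                                     ~~~~~~~~~^^^^^^^^^
    return _wrapfunc(a, 'argmax', axis=axis, out=out, **kwds)
    return bound(*args, **kwds)
ValueError: attempt to get argmax of an empty sequence
```

```bash
cat > h2.py <<'E'
E
sed -i 's/n,l,s,c=cv2.connectedComponentsWithStats(m); i=/n,l,s,c=cv2.connectedComponentsWithStats(m)\n        if n<2: out.append(None); continue\n        i=/' h.py
python3 -c "
from h import *
plan([(.3686,-.2643,.234),(.3686,-.2643,.118),(.3686,-.2643,.0965)],yaw=-90)"
```

```text
from [ 0.4837 -0.0029  0.2331] -89.84 t 11.2 w 0.0351
->
   [0.3686, -0.2643, 0.234]
   ([0.87, 0.386, -0.003], np.float64(0.001))
   ([0.871, 0.385, -0.003], np.float64(0.001))
->
   [0.3686, -0.2643, 0.118]
   ([0.0, -0.0, 0.773], np.float64(-0.0))
->
   [0.3686, -0.2643, 0.0965]
   ([0.0, -0.0, 0.143], np.float64(-0.0))
```

Emit:
{"method": "send_rows", "body": {
  "moves": [
    {"slide": [0.15,0.07,0],"turn": 0,"gripper": 0.2},
    {"slide": [0.35,0.16,0],"turn": 0,"gripper": 0.2},
    {"slide": [0.55,0.25,0],"turn": 0,"gripper": 0.2},
    {"slide": [0.75,0.33,0],"turn": 0,"gripper": 0.2},
    {"slide": [0.87,0.386,0],"turn": 0,"gripper": 0.2}
  ]
}}

```text
time_s: 11.62
tcp_pos: [0.4248, -0.1354, 0.2333]
eef_rot: [-180.0, -0.0, -89.9]
contact_force: [0.4, 0.4, -3.5]
gripper_width: 0.0353
gripper_force: 35.0
```

Emit:
{"method": "send_rows", "body": {
  "moves": [
    {"slide": [0.15,0.07,0],"turn": 0,"gripper": 0.2},
    {"slide": [0.35,0.16,0],"turn": 0,"gripper": 0.2},
    {"slide": [0.55,0.25,0],"turn": 0,"gripper": 0.2},
    {"slide": [0.75,0.33,0],"turn": 0,"gripper": 0.2},
    {"slide": [0.871,0.385,0],"turn": 0,"gripper": 0.2}
  ]
}}

```text
time_s: 12.03
tcp_pos: [0.3676, -0.2664, 0.2334]
eef_rot: [-180.0, -0.0, -89.9]
contact_force: [0.2, 0.0, -3.0]
gripper_width: 0.0353
gripper_force: 35.0
```

Emit:
{"method": "send_rows", "body": {
  "moves": [
    {"slide": [0,0,0],"turn": 0,"gripper": 0.2},
    {"slide": [0,0,0.15],"turn": 0,"gripper": 0.2},
    {"slide": [0,0,0.4],"turn": 0,"gripper": 0.2},
    {"slide": [0,0,0.65],"turn": 0,"gripper": 0.2},
    {"slide": [0,0,0.76],"turn": 0,"gripper": 0.2}
  ]
}}

```text
time_s: 12.45
tcp_pos: [0.3664, -0.2633, 0.1155]
eef_rot: [179.8, 0.1, -89.9]
contact_force: [-1.2, -0.0, -3.3]
gripper_width: 0.0352
gripper_force: 35.0
```

Emit:
{"method": "send_rows", "body": {
  "moves": [
    {"slide": [0,0,0],"turn": 0,"gripper": 0.2},
    {"slide": [0,0,0.05],"turn": 0,"gripper": 0.2},
    {"slide": [0,0,0.1],"turn": 0,"gripper": 0.2},
    {"slide": [0,0,0.14],"turn": 0,"gripper": 0.2},
    {"slide": [0,0,0.14],"turn": 0,"gripper": 0.2}
  ]
}}

```text
time_s: 12.87
tcp_pos: [0.3688, -0.2643, 0.0979]
eef_rot: [-180.0, 0.0, -89.8]
contact_force: [-1.2, 0.9, -2.6]
gripper_width: 0.0357
gripper_force: 35.0
```

Emit:
{"method": "send_rows", "body": {
  "moves": [
    {"slide": [0,0,0.01],"turn": 0,"gripper": 0.2},
    {"slide": [0,0,0.015],"turn": 0,"gripper": 0.2},
    {"slide": [0,0,0.015],"turn": 0,"gripper": 0.65},
    {"slide": [0,0,0.015],"turn": 0,"gripper": 0.65},
    {"slide": [0,0,0.015],"turn": 0,"gripper": 0.65}
  ]
}}

```text
time_s: 13.28
tcp_pos: [0.3693, -0.2646, 0.0965]
eef_rot: [-179.9, -0.0, -89.8]
contact_force: [0.5, -0.4, 0.3]
gripper_width: 0.0499
gripper_force: 0.0
```

Emit:
{"method": "send_rows", "body": {
  "moves": [
    {"slide": [0,0,-0.05],"turn": 0,"gripper": 0.7},
    {"slide": [0,0,-0.3],"turn": 0,"gripper": 0.7},
    {"slide": [0,0,-0.55],"turn": 0,"gripper": 0.7},
    {"slide": [0,0,-0.8],"turn": 0,"gripper": 0.7},
    {"slide": [0,0,-0.9],"turn": 0,"gripper": 0.7}
  ]
}}

```text
time_s: 13.7
tcp_pos: [0.3705, -0.2655, 0.237]
eef_rot: [-179.6, -0.2, -89.8]
contact_force: [0.5, -0.5, -0.1]
gripper_width: 0.0612
gripper_force: 0.0
```

```bash
cat > f.py <<'E'
from h import *
for c in ("top","side"):
    r=optics.capture(c); print(c,caps(r,[(.439,.303),(.4825,.2035),(.4306,.0804),(.4857,-.0035)]))
cv2.imwrite("pics/side2.png",r["img"][:,:,::-1])
plan([(.431,.0806,.234),(.431,.0806,.094)],yaw=-90)
E
python3 f.py
```

```text
top [(142, 0.4388, 0.3032), (137, 0.4821, 0.2031), (136, 0.4302, 0.0808), None]
side [(350, 0.4395, 0.3043), (274, 0.4829, 0.2037), (206, 0.431, 0.0803), None]
from [ 0.3706 -0.2652  0.2355] -89.81 t 13.8 w 0.0613
->
   [0.431, 0.0806, 0.234]
   ([-0.768, -0.137, 0.003], np.float64(0.001))
   ([-0.768, -0.136, 0.003], np.float64(0.001))
   ([-0.768, -0.135, 0.003], np.float64(0.001))
->
   [0.431, 0.0806, 0.094]
   ([0.0, -0.0, 0.933], np.float64(-0.0))
```

View pics/side2.png

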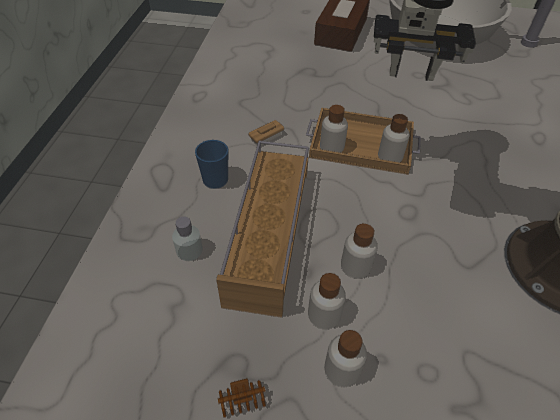

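Both jars stand upright in the tray (caps at (336,113) and (399,123)). Next is jar C.

Emit:
{"method": "send_rows", "body": {
  "moves": [
    {"slide": [-0.2,-0.04,0],"turn": 0,"gripper": 0.7},
    {"slide": [-0.4,-0.07,0],"turn": 0,"gripper": 0.7},
    {"slide": [-0.6,-0.11,0],"turn": 0,"gripper": 0.7},
    {"slide": [-0.768,-0.137,0],"turn": 0,"gripper": 0.7},
    {"slide": [-0.768,-0.137,0],"turn": 0,"gripper": 0.7}
  ]
}}

```text
time_s: 14.22
tcp_pos: [0.3892, -0.1464, 0.2312]
eef_rot: [-180.0, 0.0, -89.7]
contact_force: [0.6, -0.7, 0.1]
gripper_width: 0.061
gripper_force: 0.0
```

Emit:
{"method": "send_rows", "body": {
  "moves": [
    {"slide": [-0.2,-0.04,0],"turn": 0,"gripper": 0.7},
    {"slide": [-0.4,-0.07,0],"turn": 0,"gripper": 0.7},
    {"slide": [-0.6,-0.11,0],"turn": 0,"gripper": 0.7},
    {"slide": [-0.768,-0.136,0],"turn": 0,"gripper": 0.7},
    {"slide": [-0.768,-0.136,0],"turn": 0,"gripper": 0.7}
  ]
}}

```text
time_s: 14.63
tcp_pos: [0.4096, -0.0312, 0.2311]
eef_rot: [-180.0, 0.0, -89.7]
contact_force: [1.1, -0.5, 0.1]
gripper_width: 0.0614
gripper_force: 0.0
```

Emit:
{"method": "send_rows", "body": {
  "moves": [
    {"slide": [-0.2,-0.04,0],"turn": 0,"gripper": 0.7},
    {"slide": [-0.4,-0.07,0],"turn": 0,"gripper": 0.7},
    {"slide": [-0.6,-0.11,0],"turn": 0,"gripper": 0.7},
    {"slide": [-0.768,-0.135,0],"turn": 0,"gripper": 0.7},
    {"slide": [-0.768,-0.135,0],"turn": 0,"gripper": 0.7}
  ]
}}

```text
time_s: 15.05
tcp_pos: [0.4298, 0.084, 0.2309]
eef_rot: [-180.0, 0.0, -89.7]
contact_force: [0.5, 0.2, -0.7]
gripper_width: 0.0611
gripper_force: 0.0
```

```bash
cat > g.py <<'E'
from h import *
import sys
x,y=map(float,sys.argv[1:3])
print([(round(d["p"],2),np.round(d["location"],3).tolist()) for c in [optics.capture("side")] for d in optics.look_for("side","jar_1")])
plan([(x,y,.094)],yaw=-90)
E
python3 g.py .431 .0806
```

```text
[(0.93, [0.488, 0.222, 0.082]), (0.74, [0.528, -0.262, 0.106]), (0.65, [0.43, 0.099, 0.079]), (0.63, [0.443, 0.318, 0.08])]
from [0.4288 0.0815 0.2306] -89.75 t 15.15 w 0.0615
->
   [0.431, 0.0806, 0.094]
   ([0.006, -0.015, 0.911], np.float64(0.003))
```

Emit:
{"method": "send_rows", "body": {
  "moves": [
    {"slide": [0.006,-0.015,0.2],"turn": 0,"gripper": 0.7},
    {"slide": [0.006,-0.015,0.45],"turn": 0,"gripper": 0.7},
    {"slide": [0.006,-0.015,0.65],"turn": 0,"gripper": 0.7},
    {"slide": [0.006,-0.015,0.83],"turn": 0,"gripper": 0.7},
    {"slide": [0.006,-0.015,0.9],"turn": 0,"gripper": 0.7}
  ]
}}

```text
time_s: 15.57
tcp_pos: [0.4289, 0.0779, 0.0926]
eef_rot: [179.7, -0.1, -89.9]
contact_force: [-0.1, -0.1, -0.8]
gripper_width: 0.0611
gripper_force: 0.0
```

Emit:
{"method": "send_rows", "body": {
  "moves": [
    {"slide": [0,0,0],"turn": 0,"gripper": 0.7},
    {"slide": [0,0,0],"turn": 0,"gripper": 0.2},
    {"slide": [0,0,0],"turn": 0,"gripper": 0.2},
    {"slide": [0,0,0],"turn": 0,"gripper": 0.2},
    {"slide": [0,0,0],"turn": 0,"gripper": 0.2}
  ]
}}

```text
time_s: 15.98
tcp_pos: [0.4319, 0.0807, 0.097]
eef_rot: [-179.9, 0.1, -89.8]
contact_force: [0.2, 0.2, 0.4]
gripper_width: 0.04
gripper_force: 0.0
```

Emit:
{"method": "send_rows", "body": {
  "moves": [
    {"slide": [0,0,0],"turn": 0,"gripper": 0.2},
    {"slide": [0,0,0],"turn": 0,"gripper": 0.2},
    {"slide": [0,0,0],"turn": 0,"gripper": 0.2},
    {"slide": [0,0,0],"turn": 0,"gripper": 0.2},
    {"slide": [0,0,0],"turn": 0,"gripper": 0.2}
  ]
}}

```text
time_s: 16.4
tcp_pos: [0.4317, 0.0807, 0.0968]
eef_rot: [-179.9, 0.0, -89.8]
contact_force: [-2.0, -0.8, 7.1]
gripper_width: 0.0351
gripper_force: 35.0
```

Emit:
{"method": "send_rows", "body": {
  "moves": [
    {"slide": [0,0,-0.1],"turn": 0,"gripper": 0.2},
    {"slide": [0,0,-0.25],"turn": 0,"gripper": 0.2},
    {"slide": [0,0,-0.5],"turn": 0,"gripper": 0.2},
    {"slide": [0,0,-0.75],"turn": 0,"gripper": 0.2},
    {"slide": [0,0,-0.95],"turn": 0,"gripper": 0.2}
  ]
}}

```text
time_s: 16.82
tcp_pos: [0.431, 0.0804, 0.2409]
eef_rot: [-180.0, 0.0, -89.8]
contact_force: [1.2, 1.2, -2.9]
gripper_width: 0.0352
gripper_force: 35.0
```

Emit:
{"method": "send_rows", "body": {
  "moves": [
    {"slide": [0,0,0],"turn": 0,"gripper": 0.2},
    {"slide": [0,0,0],"turn": 0,"gripper": 0.2},
    {"slide": [0,0,0],"turn": 0,"gripper": 0.2},
    {"slide": [0,0,0],"turn": 0,"gripper": 0.2},
    {"slide": [0,0,0],"turn": 0,"gripper": 0.2}
  ]
}}

```text
time_s: 17.23
tcp_pos: [0.4304, 0.0801, 0.2369]
eef_rot: [179.8, -0.1, -89.8]
contact_force: [-0.6, -0.1, -3.4]
gripper_width: 0.0354
gripper_force: 35.0
```

```bash
sed -i 's/plan(\[(.6226.*/plan([(.6226,.175,.238),(.6226,.175,.165),(.6226,.175,.153)],yaw=-89.4)/' w.py; python3 w.py
```

```text
[-3.16 -2.87 -3.63 -3.69 -3.32 -3.62 -3.17 -2.89 -2.25 -2.77] -3.138492620672653 0.1439928095310576 mass 0.31992789201556093 [-25.62836033  29.91481733]
[(141, 0.4388, 0.3035), (136, 0.482, 0.2031), None, None]
from [0.4312 0.0805 0.2384] -89.84 t 17.7333 w 0.0356
from [0.4312 0.0805 0.2384] -89.84 t 17.7833 w 0.0354
->
   [0.6226, 0.175, 0.238]
   ([-0.313, -0.639, 0.001], np.float64(-0.002))
   ([-0.311, -0.64, 0.001], np.float64(-0.002))
->
   [0.6226, 0.175, 0.165]
   ([0.0, -0.0, 0.487], np.float64(-0.0))
->
   [0.6226, 0.175, 0.153]
   ([0.0, -0.0, 0.08], np.float64(-0.0))
```

```bash
python3 -c "
from h import *
plan([(.5146,-.3477,.262),(.5146,-.3477,.127),(.5146,-.3477,.103)],yaw=-90)"
```

```text
from [0.4312 0.0805 0.2384] -89.84 t 17.7833 w 0.0354
->
   [0.5146, -0.3477, 0.262]
   ([0.952, -0.183, -0.052], np.float64(0.001))
   ([0.952, -0.184, -0.052], np.float64(0.001))
   ([0.952, -0.184, -0.052], np.float64(0.001))
->
   [0.5146, -0.3477, 0.127]
   ([0.0, -0.0, 0.9], np.float64(-0.0))
->
   [0.5146, -0.3477, 0.103]
   ([0.0, -0.0, 0.16], np.float64(-0.0))
```

Emit:
{"method": "send_rows", "body": {
  "moves": [
    {"slide": [0.15,-0.03,-0.05],"turn": 0,"gripper": 0.2},
    {"slide": [0.35,-0.07,-0.1],"turn": 0,"gripper": 0.2},
    {"slide": [0.57,-0.11,-0.156],"turn": 0,"gripper": 0.2},
    {"slide": [0.8,-0.15,-0.156],"turn": 0,"gripper": 0.2},
    {"slide": [0.952,-0.183,-0.156],"turn": 0,"gripper": 0.2}
  ]
}}

```text
time_s: 18.2
tcp_pos: [0.4594, -0.0644, 0.2626]
eef_rot: [-179.9, -0.0, -89.8]
contact_force: [0.5, 0.5, -3.4]
gripper_width: 0.0353
gripper_force: 35.0
```

Emit:
{"method": "send_rows", "body": {
  "moves": [
    {"slide": [0.17,-0.03,0],"turn": 0,"gripper": 0.2},
    {"slide": [0.37,-0.07,0],"turn": 0,"gripper": 0.2},
    {"slide": [0.57,-0.11,0],"turn": 0,"gripper": 0.2},
    {"slide": [0.8,-0.15,0],"turn": 0,"gripper": 0.2},
    {"slide": [0.952,-0.184,0],"turn": 0,"gripper": 0.2}
  ]
}}

```text
time_s: 18.62
tcp_pos: [0.4872, -0.2075, 0.2618]
eef_rot: [180.0, -0.0, -89.9]
contact_force: [0.3, 1.5, -3.5]
gripper_width: 0.0353
gripper_force: 35.0
```

Emit:
{"method": "send_rows", "body": {
  "moves": [
    {"slide": [0.2,-0.04,0],"turn": 0,"gripper": 0.2},
    {"slide": [0.42,-0.08,0],"turn": 0,"gripper": 0.2},
    {"slide": [0.65,-0.13,0],"turn": 0,"gripper": 0.2},
    {"slide": [0.85,-0.165,0],"turn": 0,"gripper": 0.2},
    {"slide": [0.952,-0.184,0],"turn": 0,"gripper": 0.2}
  ]
}}

```text
time_s: 19.03
tcp_pos: [0.5153, -0.3508, 0.261]
eef_rot: [179.9, -0.0, -89.9]
contact_force: [0.4, 0.4, -2.7]
gripper_width: 0.0354
gripper_force: 35.0
```

Emit:
{"method": "send_rows", "body": {
  "moves": [
    {"slide": [0,0,0],"turn": 0,"gripper": 0.2},
    {"slide": [0,0,0.2],"turn": 0,"gripper": 0.2},
    {"slide": [0,0,0.47],"turn": 0,"gripper": 0.2},
    {"slide": [0,0,0.72],"turn": 0,"gripper": 0.2},
    {"slide": [0,0,0.9],"turn": 0,"gripper": 0.2}
  ]
}}

```text
time_s: 19.45
tcp_pos: [0.5135, -0.3462, 0.1237]
eef_rot: [179.9, 0.1, -89.9]
contact_force: [-0.7, 0.4, -3.2]
gripper_width: 0.0352
gripper_force: 35.0
```

Emit:
{"method": "send_rows", "body": {
  "moves": [
    {"slide": [0,0,0],"turn": 0,"gripper": 0.2},
    {"slide": [0,0,0.05],"turn": 0,"gripper": 0.2},
    {"slide": [0,0,0.1],"turn": 0,"gripper": 0.2},
    {"slide": [0,0,0.15],"turn": 0,"gripper": 0.2},
    {"slide": [0,0,0.16],"turn": 0,"gripper": 0.2}
  ]
}}

```text
time_s: 19.87
tcp_pos: [0.5155, -0.3476, 0.1031]
eef_rot: [-179.9, -0.0, -89.8]
contact_force: [-1.7, 2.7, 6.7]
gripper_width: 0.0354
gripper_force: 35.0
```

Emit:
{"method": "send_rows", "body": {
  "moves": [
    {"slide": [0,0,0],"turn": 0,"gripper": 0.2},
    {"slide": [0,0,0],"turn": 0,"gripper": 0.2},
    {"slide": [0,0,0],"turn": 0,"gripper": 0.2},
    {"slide": [0,0,0],"turn": 0,"gripper": 0.2},
    {"slide": [0,0,0],"turn": 0,"gripper": 0.2}
  ]
}}

```text
time_s: 20.28
tcp_pos: [0.5152, -0.3478, 0.1031]
eef_rot: [-180.0, -0.0, -89.8]
contact_force: [0.3, 0.4, -1.6]
gripper_width: 0.0353
gripper_force: 35.0
```

Touching the floor: release, raise, then head for B.

Emit:
{"method": "send_rows", "body": {
  "moves": [
    {"slide": [0,0,0],"turn": 0,"gripper": 0.65},
    {"slide": [0,0,0],"turn": 0,"gripper": 0.65},
    {"slide": [0,0,0],"turn": 0,"gripper": 0.65},
    {"slide": [0,0,0],"turn": 0,"gripper": 0.65},
    {"slide": [0,0,-0.1],"turn": 0,"gripper": 0.65}
  ]
}}

```text
time_s: 20.7
tcp_pos: [0.5136, -0.347, 0.1154]
eef_rot: [179.8, 0.1, -89.9]
contact_force: [-0.7, 0.1, -1.2]
gripper_width: 0.0562
gripper_force: 0.0
```

Emit:
{"method": "send_rows", "body": {
  "moves": [
    {"slide": [0,0,-0.2],"turn": 0,"gripper": 0.7},
    {"slide": [0,0,-0.45],"turn": 0,"gripper": 0.7},
    {"slide": [0,0,-0.7],"turn": 0,"gripper": 0.7},
    {"slide": [0,0,-0.8],"turn": 0,"gripper": 0.7},
    {"slide": [0,0,-0.8],"turn": 0,"gripper": 0.7}
  ]
}}

```text
time_s: 21.12
tcp_pos: [0.5172, -0.3489, 0.2435]
eef_rot: [-179.6, -0.2, -89.8]
contact_force: [-0.7, -1.6, 0.4]
gripper_width: 0.0615
gripper_force: 0.0
```

```bash
cat > f.py <<'E'
from h import *
for c in ("top","side"):
    r=optics.capture(c); print(c,caps(r,[(.439,.303),(.4825,.2035)]))
print([(round(d["p"],2),np.round(d["location"],3).tolist()) for d in optics.look_for("side","jar_1")])
plan([(.4825,.2035,.238),(.4825,.2035,.096)],yaw=-90)
E
python3 f.py
```

```text
top [(145, 0.4391, 0.3033), (138, 0.482, 0.2031)]
side [(353, 0.4394, 0.3043), (275, 0.483, 0.2038)]
[(0.98, [0.373, -0.244, 0.085]), (0.78, [0.507, -0.337, 0.096]), (0.74, [0.483, 0.219, 0.083]), (0.7, [0.52, -0.254, 0.077]), (0.61, [0.776, 0.123, 0.058]), (0.57, [0.445, 0.319, 0.082]), (0.41, [0.626, 0.087, 0.06])]
from [ 0.5148 -0.3475  0.2375] -89.85 t 21.2667 w 0.0614
->
   [0.4825, 0.2035, 0.238]
   ([-0.918, 0.051, -0.001], np.float64(0.0))
   ([-0.918, 0.052, -0.001], np.float64(0.0))
   ([-0.918, 0.053, -0.001], np.float64(0.0))
   ([-0.918, 0.053, -0.001], np.float64(0.0))
->
   [0.4825, 0.2035, 0.096]
   ([0.0, -0.0, 0.947], np.float64(-0.0))
```

Emit:
{"method": "send_rows", "body": {
  "moves": [
    {"slide": [-0.2,0.01,0],"turn": 0,"gripper": 0.7},
    {"slide": [-0.4,0.02,0],"turn": 0,"gripper": 0.7},
    {"slide": [-0.6,0.03,0],"turn": 0,"gripper": 0.7},
    {"slide": [-0.8,0.04,0],"turn": 0,"gripper": 0.7},
    {"slide": [-0.918,0.051,0],"turn": 0,"gripper": 0.7}
  ]
}}

```text
time_s: 21.68
tcp_pos: [0.506, -0.2078, 0.2363]
eef_rot: [179.9, 0.0, -89.8]
contact_force: [0.4, 0.0, -0.8]
gripper_width: 0.0612
gripper_force: 0.0
```

Emit:
{"method": "send_rows", "body": {
  "moves": [
    {"slide": [-0.2,0.01,0],"turn": 0,"gripper": 0.7},
    {"slide": [-0.4,0.02,0],"turn": 0,"gripper": 0.7},
    {"slide": [-0.6,0.03,0],"turn": 0,"gripper": 0.7},
    {"slide": [-0.8,0.04,0],"turn": 0,"gripper": 0.7},
    {"slide": [-0.918,0.052,0],"turn": 0,"gripper": 0.7}
  ]
}}

```text
time_s: 22.1
tcp_pos: [0.4979, -0.0702, 0.2365]
eef_rot: [179.9, -0.0, -89.8]
contact_force: [0.3, -0.7, -0.5]
gripper_width: 0.0616
gripper_force: 0.0
```

Emit:
{"method": "send_rows", "body": {
  "moves": [
    {"slide": [-0.2,0.01,0],"turn": 0,"gripper": 0.7},
    {"slide": [-0.4,0.02,0],"turn": 0,"gripper": 0.7},
    {"slide": [-0.6,0.03,0],"turn": 0,"gripper": 0.7},
    {"slide": [-0.8,0.04,0],"turn": 0,"gripper": 0.7},
    {"slide": [-0.918,0.053,0],"turn": 0,"gripper": 0.7}
  ]
}}

```text
time_s: 22.52
tcp_pos: [0.4898, 0.0674, 0.2365]
eef_rot: [179.9, -0.0, -89.8]
contact_force: [-0.0, 0.1, -0.6]
gripper_width: 0.0614
gripper_force: 0.0
```

Emit:
{"method": "send_rows", "body": {
  "moves": [
    {"slide": [-0.2,0.01,0],"turn": 0,"gripper": 0.7},
    {"slide": [-0.4,0.02,0],"turn": 0,"gripper": 0.7},
    {"slide": [-0.65,0.03,0],"turn": 0,"gripper": 0.7},
    {"slide": [-0.918,0.053,0],"turn": 0,"gripper": 0.7},
    {"slide": [-0.918,0.053,0],"turn": 0,"gripper": 0.7}
  ]
}}

```text
time_s: 22.93
tcp_pos: [0.4816, 0.2078, 0.2362]
eef_rot: [179.9, -0.0, -89.6]
contact_force: [1.2, -0.3, 0.2]
gripper_width: 0.0612
gripper_force: 0.0
```

```bash
cat > g.py <<'E'
from h import *
import sys
x,y,z=map(float,sys.argv[1:4])
r=optics.capture("side"); print(caps(r,[(.439,.303),(.4825,.2035)]))
plan([(x,y,z)],yaw=-90)
E
python3 g.py .4825 .2035 .096
```

```text
[(369, 0.4395, 0.3046), (136, 0.4835, 0.2199)]
from [0.4813 0.2055 0.2361] -89.62 t 22.9833 w 0.0615
->
   [0.4825, 0.2035, 0.096]
   ([0.014, -0.008, 0.934], np.float64(0.004))
```

Emit:
{"method": "send_rows", "body": {
  "moves": [
    {"slide": [0.007,-0.008,0.2],"turn": 0,"gripper": 0.7},
    {"slide": [0.007,-0.008,0.45],"turn": 0,"gripper": 0.7},
    {"slide": [0.007,-0.008,0.67],"turn": 0,"gripper": 0.7},
    {"slide": [0.007,-0.008,0.86],"turn": 0,"gripper": 0.7},
    {"slide": [0.007,-0.008,0.93],"turn": 0,"gripper": 0.7}
  ]
}}

```text
time_s: 23.4
tcp_pos: [0.4807, 0.1991, 0.0936]
eef_rot: [179.6, -0.3, -89.9]
contact_force: [0.1, 0.2, 1.4]
gripper_width: 0.0615
gripper_force: 0.0
```

Emit:
{"method": "send_rows", "body": {
  "moves": [
    {"slide": [0,0,0],"turn": 0,"gripper": 0.7},
    {"slide": [0,0,0],"turn": 0,"gripper": 0.2},
    {"slide": [0,0,0],"turn": 0,"gripper": 0.2},
    {"slide": [0,0,0],"turn": 0,"gripper": 0.2},
    {"slide": [0,0,0],"turn": 0,"gripper": 0.2}
  ]
}}

```text
time_s: 23.82
tcp_pos: [0.4842, 0.2025, 0.0999]
eef_rot: [-179.9, 0.1, -89.8]
contact_force: [0.4, 0.4, -0.1]
gripper_width: 0.04
gripper_force: 0.0
```

Emit:
{"method": "send_rows", "body": {
  "moves": [
    {"slide": [0,0,0],"turn": 0,"gripper": 0.2},
    {"slide": [0,0,0],"turn": 0,"gripper": 0.2},
    {"slide": [0,0,0],"turn": 0,"gripper": 0.2},
    {"slide": [0,0,0],"turn": 0,"gripper": 0.2},
    {"slide": [0,0,0],"turn": 0,"gripper": 0.2}
  ]
}}

```text
time_s: 24.23
tcp_pos: [0.4838, 0.2024, 0.0996]
eef_rot: [-179.9, 0.1, -89.8]
contact_force: [-2.5, 0.7, 6.9]
gripper_width: 0.0348
gripper_force: 35.0
```

Emit:
{"method": "send_rows", "body": {
  "moves": [
    {"slide": [0,0,-0.1],"turn": 0,"gripper": 0.2},
    {"slide": [0,0,-0.25],"turn": 0,"gripper": 0.2},
    {"slide": [0,0,-0.5],"turn": 0,"gripper": 0.2},
    {"slide": [0,0,-0.75],"turn": 0,"gripper": 0.2},
    {"slide": [0,0,-0.95],"turn": 0,"gripper": 0.2}
  ]
}}

```text
time_s: 24.65
tcp_pos: [0.4831, 0.2018, 0.2432]
eef_rot: [-180.0, 0.0, -89.8]
contact_force: [0.5, 1.5, -4.7]
gripper_width: 0.035
gripper_force: 35.0
```

Emit:
{"method": "send_rows", "body": {
  "moves": [
    {"slide": [0,0,0],"turn": 0,"gripper": 0.2},
    {"slide": [0,0,0],"turn": 0,"gripper": 0.2},
    {"slide": [0,0,0],"turn": 0,"gripper": 0.2},
    {"slide": [0,0,0],"turn": 0,"gripper": 0.2},
    {"slide": [0,0,0],"turn": 0,"gripper": 0.2}
  ]
}}

```text
time_s: 25.07
tcp_pos: [0.4825, 0.2014, 0.2391]
eef_rot: [179.8, -0.1, -89.8]
contact_force: [0.3, -0.6, -3.6]
gripper_width: 0.0352
gripper_force: 35.0
```

```bash
python3 w.py
```

```text
[-4.38 -4.22 -4.73 -4.48 -4.09 -4.42 -4.59 -4.17 -4.47 -4.15] -4.370447722213422 0.06551390666187744 mass 0.4455094518056495 [-39.09446418  30.55661201]
[None, None, None, None]
from [0.4834 0.202  0.2408] -89.84 t 25.5667 w 0.0355
from [0.4834 0.2019 0.2408] -89.84 t 25.6167 w 0.0357
->
   [0.6226, 0.175, 0.238]
   ([0.182, -0.928, 0.019], np.float64(-0.005))
->
   [0.6226, 0.175, 0.165]
   ([0.0, -0.0, 0.487], np.float64(-0.0))
->
   [0.6226, 0.175, 0.153]
   ([0.0, -0.0, 0.08], np.float64(-0.0))
```

Emit:
{"method": "send_rows", "body": {
  "moves": [
    {"slide": [0,0,0],"turn": 0,"gripper": 0.2},
    {"slide": [0,0,0],"turn": 0,"gripper": 0.2},
    {"slide": [0,0,0],"turn": 0,"gripper": 0.2},
    {"slide": [0,0,0],"turn": 0,"gripper": 0.2},
    {"slide": [0,0,0],"turn": 0,"gripper": 0.2}
  ]
}}

```text
time_s: 26.03
tcp_pos: [0.4834, 0.202, 0.2408]
eef_rot: [-180.0, 0.0, -89.8]
contact_force: [0.8, 0.1, -4.1]
gripper_width: 0.035
gripper_force: 35.0
```

Emit:
{"method": "send_rows", "body": {
  "moves": [
    {"slide": [0,0,0],"turn": 0,"gripper": 0.2},
    {"slide": [0,0,0],"turn": 0,"gripper": 0.2},
    {"slide": [0,0,0],"turn": 0,"gripper": 0.2},
    {"slide": [0,0,0],"turn": 0,"gripper": 0.2},
    {"slide": [0,0,0],"turn": 0,"gripper": 0.2}
  ]
}}

```text
time_s: 26.45
tcp_pos: [0.4833, 0.2019, 0.2408]
eef_rot: [180.0, -0.0, -89.8]
contact_force: [0.2, -0.4, -4.6]
gripper_width: 0.0354
gripper_force: 35.0
```

Emit:
{"method": "send_rows", "body": {
  "moves": [
    {"slide": [0,0,0],"turn": 0,"gripper": 0.2},
    {"slide": [0,0,0],"turn": 0,"gripper": 0.2},
    {"slide": [0,0,0],"turn": 0,"gripper": 0.2},
    {"slide": [0,0,0],"turn": 0,"gripper": 0.2},
    {"slide": [0,0,0],"turn": 0,"gripper": 0.2}
  ]
}}

```text
time_s: 26.87
tcp_pos: [0.4834, 0.2019, 0.2408]
eef_rot: [180.0, -0.0, -89.8]
contact_force: [-0.7, -0.0, -3.9]
gripper_width: 0.0352
gripper_force: 35.0
```

Emit:
{"method": "send_rows", "body": {
  "moves": [
    {"slide": [0,0,0],"turn": 0,"gripper": 0.2},
    {"slide": [0,0,0],"turn": 0,"gripper": 0.2},
    {"slide": [0,0,0],"turn": 0,"gripper": 0.2},
    {"slide": [0,0,0],"turn": 0,"gripper": 0.2},
    {"slide": [0,0,0],"turn": 0,"gripper": 0.2}
  ]
}}

```text
time_s: 27.28
tcp_pos: [0.4834, 0.2019, 0.2408]
eef_rot: [180.0, -0.0, -89.8]
contact_force: [-0.1, -0.3, -4.1]
gripper_width: 0.0355
gripper_force: 35.0
```

```bash
cat > w2.py <<'E'
from h import *
import sys
F=[];T=[];J=[];D=[]
for i in range(int(sys.argv[1])):
    r=optics.capture("side"); s=get_state(); F.append(s["contact_force"]);T.append(s["joint_torque"]);J.append(s["joints"])
F,T,J=map(np.array,(F,T,J))
print("Fz",F[:,2].round(2),F.mean(0).round(3));print("T",T.mean(0).round(3),T.std(0).round(3));print("J",J.mean(0).round(3),J.std(0).round(3), "M",s["moment"])
print(s["time_s"],s["tcp_pos"])
cv2.imwrite("pics/side3.png",r["img"][:,:,::-1])
E
python3 w2.py 10
```

```text
Fz [-4.28 -4.58 -3.88 -3.52 -4.7  -4.25 -4.66 -4.37 -4.41 -4.81] [-0.352 -0.005 -4.346]
T [ 1.0000e-03 -3.9087e+01  3.0647e+01  7.6510e+00 -2.6000e-02 -0.0000e+00] [0.003 0.001 0.001 0.    0.    0.   ]
J [ 44.152   5.692 -16.965  -0.    -67.343 -43.992] [0.001 0.001 0.001 0.001 0.001 0.002] M [ 0.02281312  0.10039241 -0.02800584]
27.7833 [0.48337632 0.20198862 0.24084165]
```

View pics/side3.png

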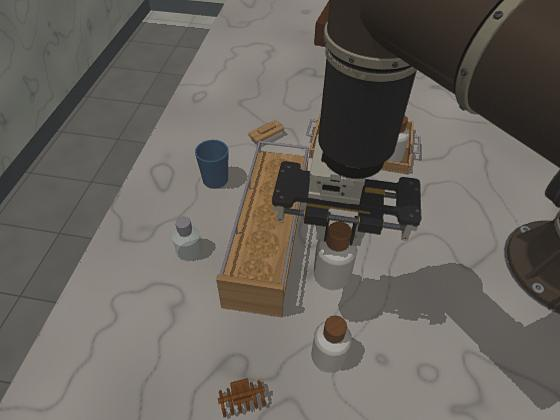

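Jar A was knocked (cap now at (335,329), earlier (349,344)). The held jar B reads near 450 g, so I'll set it back down and measure the joint torques unloaded at the same pose.

Emit:
{"method": "send_rows", "body": {
  "moves": [
    {"slide": [0,0,0.2],"turn": 0,"gripper": 0.2},
    {"slide": [0,0,0.45],"turn": 0,"gripper": 0.2},
    {"slide": [0,0,0.7],"turn": 0,"gripper": 0.2},
    {"slide": [0,0,0.87],"turn": 0,"gripper": 0.2},
    {"slide": [0,0,0.93],"turn": 0,"gripper": 0.2}
  ]
}}

```text
time_s: 28.2
tcp_pos: [0.4815, 0.2003, 0.0987]
eef_rot: [179.7, -0.2, -89.8]
contact_force: [-20.1, -4.4, 54.4]
gripper_width: 0.0352
gripper_force: 35.2
```

Emit:
{"method": "send_rows", "body": {
  "moves": [
    {"slide": [0,0,0.01],"turn": 0,"gripper": 0.2},
    {"slide": [0,0,0.02],"turn": 0,"gripper": 0.2},
    {"slide": [0,0,0.02],"turn": 0,"gripper": 0.65},
    {"slide": [0,0,0.02],"turn": 0,"gripper": 0.65},
    {"slide": [0,0,0.02],"turn": 0,"gripper": 0.65}
  ]
}}

```text
time_s: 28.62
tcp_pos: [0.4842, 0.2025, 0.0994]
eef_rot: [-179.9, 0.1, -89.8]
contact_force: [-0.4, 0.1, -0.3]
gripper_width: 0.0498
gripper_force: 0.0
```

Emit:
{"method": "send_rows", "body": {
  "moves": [
    {"slide": [0,0,0],"turn": 0,"gripper": 0.65},
    {"slide": [0,0,-0.2],"turn": 0,"gripper": 0.65},
    {"slide": [0,0,-0.45],"turn": 0,"gripper": 0.65},
    {"slide": [0,0,-0.7],"turn": 0,"gripper": 0.65},
    {"slide": [0,0,-0.95],"turn": 0,"gripper": 0.65}
  ]
}}

```text
time_s: 29.03
tcp_pos: [0.4833, 0.2017, 0.2431]
eef_rot: [-180.0, 0.0, -89.8]
contact_force: [1.7, 0.7, -0.2]
gripper_width: 0.0571
gripper_force: 0.0
```

Emit:
{"method": "send_rows", "body": {
  "moves": [
    {"slide": [0,0,0],"turn": 0,"gripper": 0.65},
    {"slide": [0,0,0],"turn": 0,"gripper": 0.65},
    {"slide": [0,0,0],"turn": 0,"gripper": 0.65},
    {"slide": [0,0,0],"turn": 0,"gripper": 0.65},
    {"slide": [0,0,0],"turn": 0,"gripper": 0.65}
  ]
}}

```text
time_s: 29.45
tcp_pos: [0.4829, 0.2016, 0.2397]
eef_rot: [179.9, -0.1, -89.8]
contact_force: [-0.5, -0.2, 0.1]
gripper_width: 0.057
gripper_force: 0.0
```

Emit:
{"method": "send_rows", "body": {
  "moves": [
    {"slide": [0,0,0],"turn": 0,"gripper": 0.65},
    {"slide": [0,0,0],"turn": 0,"gripper": 0.65},
    {"slide": [0,0,0],"turn": 0,"gripper": 0.65},
    {"slide": [0,0,0],"turn": 0,"gripper": 0.65},
    {"slide": [0,0,0],"turn": 0,"gripper": 0.65}
  ]
}}

```text
time_s: 29.87
tcp_pos: [0.4834, 0.202, 0.2406]
eef_rot: [180.0, -0.0, -89.8]
contact_force: [-0.3, -1.0, -0.3]
gripper_width: 0.057
gripper_force: 0.0
```

```bash
python3 w2.py 8
```

```text
Fz [-0.17 -0.62  0.49 -0.67  1.27  0.17 -0.04 -0.57] [-0.228  0.043 -0.017]
T [ 1.0000e-03 -3.6866e+01  2.8728e+01  6.8660e+00 -2.8000e-02 -0.0000e+00] [0.001 0.019 0.009 0.001 0.    0.   ]
J [ 44.154   5.692 -16.964   0.    -67.343 -43.991] [0.001 0.005 0.001 0.001 0.001 0.001] M [0.03404735 0.12671069 0.01153296]
30.2667 [0.48337695 0.20198553 0.24086463]
```

Emit:
{"method": "send_rows", "body": {
  "moves": [
    {"slide": [0,-0.2,0],"turn": 0,"gripper": 0.65},
    {"slide": [0,-0.4,0],"turn": 0,"gripper": 0.65},
    {"slide": [0,-0.6,0],"turn": 0,"gripper": 0.65},
    {"slide": [0,-0.8,0],"turn": 0,"gripper": 0.65},
    {"slide": [0,-0.86,0],"turn": 0,"gripper": 0.65}
  ]
}}

```text
time_s: 30.68
tcp_pos: [0.6155, 0.2021, 0.2396]
eef_rot: [180.0, -0.1, -89.9]
contact_force: [0.3, 0.2, -0.8]
gripper_width: 0.0572
gripper_force: 0.0
```

Emit:
{"method": "send_rows", "body": {
  "moves": [
    {"slide": [0,-0.2,0],"turn": 0,"gripper": 0.65},
    {"slide": [0,-0.4,0],"turn": 0,"gripper": 0.65},
    {"slide": [0,-0.6,0],"turn": 0,"gripper": 0.65},
    {"slide": [0,-0.8,0],"turn": 0,"gripper": 0.65},
    {"slide": [0,-0.86,0],"turn": 0,"gripper": 0.65}
  ]
}}

```text
time_s: 31.1
tcp_pos: [0.744, 0.2021, 0.2388]
eef_rot: [179.9, -0.1, -89.9]
contact_force: [-1.8, 0.7, -1.3]
gripper_width: 0.0569
gripper_force: 0.0
```

Emit:
{"method": "send_rows", "body": {
  "moves": [
    {"slide": [0,0,0],"turn": 0,"gripper": 0.65},
    {"slide": [0,0,0],"turn": 0,"gripper": 0.65},
    {"slide": [0,0,0],"turn": 0,"gripper": 0.65},
    {"slide": [0,0,0],"turn": 0,"gripper": 0.65},
    {"slide": [0,0,0],"turn": 0,"gripper": 0.65}
  ]
}}

```text
time_s: 31.52
tcp_pos: [0.7406, 0.203, 0.2419]
eef_rot: [-179.9, 0.0, -89.8]
contact_force: [0.8, 0.1, -0.1]
gripper_width: 0.0569
gripper_force: 0.0
```

Emit:
{"method": "send_rows", "body": {
  "moves": [
    {"slide": [0,0,0],"turn": 0,"gripper": 0.65},
    {"slide": [0,0,0],"turn": 0,"gripper": 0.65},
    {"slide": [0,0,0],"turn": 0,"gripper": 0.65},
    {"slide": [0,0,0],"turn": 0,"gripper": 0.65},
    {"slide": [0,0,0],"turn": 0,"gripper": 0.65}
  ]
}}

```text
time_s: 31.93
tcp_pos: [0.7413, 0.2027, 0.2409]
eef_rot: [-180.0, 0.0, -89.8]
contact_force: [-0.0, 0.3, -0.3]
gripper_width: 0.0571
gripper_force: 0.0
```

Emit:
{"method": "send_rows", "body": {
  "moves": [
    {"slide": [0,0,0],"turn": 0,"gripper": 0.65},
    {"slide": [0,0,0],"turn": 0,"gripper": 0.65},
    {"slide": [0,0,0],"turn": 0,"gripper": 0.65},
    {"slide": [0,0,0],"turn": 0,"gripper": 0.65},
    {"slide": [0,0,0],"turn": 0,"gripper": 0.65}
  ]
}}

```text
time_s: 32.35
tcp_pos: [0.7414, 0.2027, 0.2407]
eef_rot: [180.0, -0.0, -89.8]
contact_force: [-0.3, 0.3, 0.3]
gripper_width: 0.0567
gripper_force: 0.0
```

```bash
python3 w2.py 3; python3 - <<'E'
from h import *
r=optics.capture("top")
for c in ("top","side"):
    r=optics.capture(c); print(c,caps(r,[(.459,.285),(.4825,.2035)]))
    print([(round(d["p"],2),np.round(d["location"],3).tolist()) for d in optics.look_for(c,"jar_1")])
E
```

```text
Fz [-0.49 -0.13  0.39] [-0.21  0.14 -0.08]
T [-1.0000e-03 -7.0429e+01  3.0345e+01  7.2510e+00 -8.0000e-03 -0.0000e+00] [0.    0.003 0.001 0.    0.    0.   ]
J [ 2.9740e+01  2.9129e+01  1.5977e+01  1.0000e-03 -7.6849e+01 -2.9581e+01] [0.001 0.001 0.001 0.001 0.001 0.001] M [-0.04054673  0.06056056 -0.02954824]
32.5 [0.74139388 0.20268227 0.2408216 ]
top [(131, 0.4652, 0.2826), (128, 0.4808, 0.2031)]
[(0.87, [0.512, -0.335, 0.09]), (0.83, [0.379, -0.25, 0.088]), (0.76, [0.463, 0.275, 0.085]), (0.63, [0.486, 0.197, 0.091]), (0.56, [0.516, -0.257, 0.092])]
side [(44, 0.4575, 0.2923), (96, 0.4774, 0.2199)]
[(0.97, [0.377, -0.245, 0.083]), (0.96, [0.521, -0.253, 0.076]), (0.83, [0.468, 0.299, 0.082]), (0.78, [0.508, -0.334, 0.097]), (0.74, [0.488, 0.219, 0.083])]
```

Emit:
{"method": "send_rows", "body": {
  "moves": [
    {"slide": [0,0.2,0],"turn": 0,"gripper": 0.65},
    {"slide": [0,0.4,0],"turn": 0,"gripper": 0.65},
    {"slide": [0,0.6,0],"turn": 0,"gripper": 0.65},
    {"slide": [0,0.8,0],"turn": 0,"gripper": 0.65},
    {"slide": [0,0.86,0],"turn": 0,"gripper": 0.65}
  ]
}}

```text
time_s: 33.17
tcp_pos: [0.6092, 0.2022, 0.2418]
eef_rot: [-180.0, 0.1, -89.8]
contact_force: [-0.3, -0.9, 1.1]
gripper_width: 0.0567
gripper_force: 0.0
```

Emit:
{"method": "send_rows", "body": {
  "moves": [
    {"slide": [0,0.2,0],"turn": 0,"gripper": 0.65},
    {"slide": [0,0.4,0],"turn": 0,"gripper": 0.65},
    {"slide": [0,0.6,0],"turn": 0,"gripper": 0.65},
    {"slide": [0,0.86,0],"turn": 0,"gripper": 0.65},
    {"slide": [0,0.86,0],"turn": 0,"gripper": 0.65}
  ]
}}

```text
time_s: 33.58
tcp_pos: [0.4786, 0.2009, 0.2414]
eef_rot: [179.9, 0.1, -89.8]
contact_force: [-0.8, 0.5, -0.9]
gripper_width: 0.0568
gripper_force: 0.0
```

Emit:
{"method": "send_rows", "body": {
  "moves": [
    {"slide": [0,0,0.1],"turn": 0,"gripper": 0.65},
    {"slide": [0,0,0.35],"turn": 0,"gripper": 0.65},
    {"slide": [0,0,0.6],"turn": 0,"gripper": 0.65},
    {"slide": [0,0,0.82],"turn": 0,"gripper": 0.65},
    {"slide": [0,0,0.92],"turn": 0,"gripper": 0.65}
  ]
}}

```text
time_s: 34.0
tcp_pos: [0.4816, 0.2007, 0.0992]
eef_rot: [179.8, -0.1, -89.9]
contact_force: [-0.3, -0.5, 0.1]
gripper_width: 0.057
gripper_force: 0.0
```

Emit:
{"method": "send_rows", "body": {
  "moves": [
    {"slide": [0,0,0.02],"turn": 0,"gripper": 0.65},
    {"slide": [0,0,0.04],"turn": 0,"gripper": 0.2},
    {"slide": [0,0,0.04],"turn": 0,"gripper": 0.2},
    {"slide": [0,0,0.04],"turn": 0,"gripper": 0.2},
    {"slide": [0,0,0.04],"turn": 0,"gripper": 0.2}
  ]
}}

```text
time_s: 34.42
tcp_pos: [0.484, 0.2025, 0.0982]
eef_rot: [-179.9, 0.1, -89.8]
contact_force: [-0.8, -0.9, 1.8]
gripper_width: 0.0359
gripper_force: 7.6
```

Emit:
{"method": "send_rows", "body": {
  "moves": [
    {"slide": [0,0,0],"turn": 0,"gripper": 0.2},
    {"slide": [0,0,0],"turn": 0,"gripper": 0.2},
    {"slide": [0,0,0],"turn": 0,"gripper": 0.2},
    {"slide": [0,0,0],"turn": 0,"gripper": 0.2},
    {"slide": [0,0,0],"turn": 0,"gripper": 0.2}
  ]
}}

```text
time_s: 34.83
tcp_pos: [0.4837, 0.2024, 0.0981]
eef_rot: [-179.9, 0.1, -89.8]
contact_force: [-3.9, 0.9, 6.8]
gripper_width: 0.0355
gripper_force: 35.0
```

Emit:
{"method": "send_rows", "body": {
  "moves": [
    {"slide": [0,0,-0.1],"turn": 0,"gripper": 0.2},
    {"slide": [0,0,-0.3],"turn": 0,"gripper": 0.2},
    {"slide": [0,0,-0.55],"turn": 0,"gripper": 0.2},
    {"slide": [0,0,-0.8],"turn": 0,"gripper": 0.2},
    {"slide": [0,0,-0.96],"turn": 0,"gripper": 0.2}
  ]
}}

```text
time_s: 35.25
tcp_pos: [0.484, 0.2022, 0.2446]
eef_rot: [-179.8, 0.1, -89.8]
contact_force: [0.8, 1.2, -4.8]
gripper_width: 0.0354
gripper_force: 34.9
```

Emit:
{"method": "send_rows", "body": {
  "moves": [
    {"slide": [0,-0.2,0],"turn": 0,"gripper": 0.2},
    {"slide": [0,-0.4,0],"turn": 0,"gripper": 0.2},
    {"slide": [0,-0.6,0],"turn": 0,"gripper": 0.2},
    {"slide": [0,-0.8,0],"turn": 0,"gripper": 0.2},
    {"slide": [0,-0.86,0],"turn": 0,"gripper": 0.2}
  ]
}}

```text
time_s: 35.67
tcp_pos: [0.6153, 0.202, 0.2396]
eef_rot: [180.0, -0.0, -89.9]
contact_force: [0.3, 0.8, -5.5]
gripper_width: 0.0353
gripper_force: 35.0
```

Emit:
{"method": "send_rows", "body": {
  "moves": [
    {"slide": [0,-0.2,0],"turn": 0,"gripper": 0.2},
    {"slide": [0,-0.4,0],"turn": 0,"gripper": 0.2},
    {"slide": [0,-0.6,0],"turn": 0,"gripper": 0.2},
    {"slide": [0,-0.8,0],"turn": 0,"gripper": 0.2},
    {"slide": [0,-0.86,0],"turn": 0,"gripper": 0.2}
  ]
}}

```text
time_s: 36.08
tcp_pos: [0.744, 0.2021, 0.2384]
eef_rot: [179.9, -0.1, -89.9]
contact_force: [0.3, -0.0, -4.4]
gripper_width: 0.0353
gripper_force: 35.0
```

Emit:
{"method": "send_rows", "body": {
  "moves": [
    {"slide": [0,0,0],"turn": 0,"gripper": 0.2},
    {"slide": [0,0,0],"turn": 0,"gripper": 0.2},
    {"slide": [0,0,0],"turn": 0,"gripper": 0.2},
    {"slide": [0,0,0],"turn": 0,"gripper": 0.2},
    {"slide": [0,0,0],"turn": 0,"gripper": 0.2}
  ]
}}

```text
time_s: 36.5
tcp_pos: [0.7406, 0.203, 0.2417]
eef_rot: [-180.0, 0.0, -89.8]
contact_force: [-0.4, -0.4, -4.3]
gripper_width: 0.0354
gripper_force: 35.0
```

Emit:
{"method": "send_rows", "body": {
  "moves": [
    {"slide": [0,0,0],"turn": 0,"gripper": 0.2},
    {"slide": [0,0,0],"turn": 0,"gripper": 0.2},
    {"slide": [0,0,0],"turn": 0,"gripper": 0.2},
    {"slide": [0,0,0],"turn": 0,"gripper": 0.2},
    {"slide": [0,0,0],"turn": 0,"gripper": 0.2}
  ]
}}

```text
time_s: 36.92
tcp_pos: [0.7413, 0.2027, 0.2409]
eef_rot: [-180.0, 0.0, -89.8]
contact_force: [-0.4, -0.1, -4.0]
gripper_width: 0.0351
gripper_force: 35.0
```

Emit:
{"method": "send_rows", "body": {
  "moves": [
    {"slide": [0,0,0],"turn": 0,"gripper": 0.2},
    {"slide": [0,0,0],"turn": 0,"gripper": 0.2},
    {"slide": [0,0,0],"turn": 0,"gripper": 0.2},
    {"slide": [0,0,0],"turn": 0,"gripper": 0.2},
    {"slide": [0,0,0],"turn": 0,"gripper": 0.2}
  ]
}}

```text
time_s: 37.33
tcp_pos: [0.7414, 0.2027, 0.2407]
eef_rot: [180.0, -0.0, -89.8]
contact_force: [0.3, 0.1, -4.7]
gripper_width: 0.0351
gripper_force: 35.0
```

```bash
python3 w2.py 3
```

```text
Fz [-5.12 -4.89 -4.38] [ 0.356  0.078 -4.799]
T [-1.0000e-03 -7.3749e+01  3.2358e+01  8.0780e+00 -7.0000e-03 -0.0000e+00] [0.001 0.003 0.    0.    0.    0.   ]
J [ 29.742  29.129  15.976  -0.    -76.849 -29.581] [0.001 0.    0.    0.    0.001 0.001] M [-0.02593261  0.09004688 -0.04261138]
37.4833 [0.74137087 0.20268921 0.2407746 ]
```

```bash
python3 - <<'E'
import numpy as np
D=[([-49.209,20.567,.66],[.2776,-.6152,.2266]),([44.153,5.692,-16.964],[.48338,.20199,.24085]),([29.741,29.129,15.977],[.74138,.20268,.2408])]
A=[];B=[]
for q,p in D:
    q1,q2,q3=np.radians(q); e=q3-q2
    print("rho",p[0]*np.cos(q1)+p[1]*np.sin(q1),"lat",-p[0]*np.sin(q1)+p[1]*np.cos(q1))
    A+=[[1,0,np.sin(q2),np.cos(e),-np.sin(e)],[0,1,np.cos(q2),np.sin(e),np.cos(e)]];B+=[p[0]*np.cos(q1)+p[1]*np.sin(q1),p[2]]
s=np.linalg.lstsq(A,B,rcond=None); print("a,c,L1,L2,b",s[0].round(4),s[3],np.array(A)@s[0]-B)
from plant import get_state
x=get_state(); print(x["joints"],x["tcp_pos"],x["time_s"])
E
```

```text
rho 0.6471230444751513 lat -0.19174088064158698
rho 0.48751811648311194 lat -0.19178704492420448
rho 0.7442685353495917 lat -0.1918015487126564
a,c,L1,L2,b [ 0.002  -0.1754  0.6003  0.4628 -0.0029] [2.98529566 2.44800293 0.29544268 0.08533271 0.0268975 ] [-2.93274834e-05 -2.44333976e-04  2.50184581e-05  1.73209490e-04
  4.30902529e-06  7.11244854e-05]
[ 2.97416118e+01  2.91293682e+01  1.59762399e+01 -4.71288687e-04
 -7.68503432e+01 -2.95796230e+01] [0.74137087 0.20268921 0.2407746 ] 37.4833
```

Emit:
{"method": "send_rows", "body": {
  "moves": [
    {"slide": [0,0,0],"turn": 0,"gripper": 0.2},
    {"slide": [0,0,0],"turn": 0,"gripper": 0.2},
    {"slide": [0,0,0],"turn": 0,"gripper": 0.2},
    {"slide": [0,0,0],"turn": 0,"gripper": 0.2},
    {"slide": [0,0,0],"turn": 0,"gripper": 0.2}
  ]
}}

```text
time_s: 37.9
tcp_pos: [0.7414, 0.2027, 0.2409]
eef_rot: [-180.0, 0.0, -89.8]
contact_force: [0.6, -0.8, -4.3]
gripper_width: 0.0355
gripper_force: 35.0
```

Emit:
{"method": "send_rows", "body": {
  "moves": [
    {"slide": [0,0,0],"turn": 0,"gripper": 0.2},
    {"slide": [0,0,0],"turn": 0,"gripper": 0.2},
    {"slide": [0,0,0],"turn": 0,"gripper": 0.2},
    {"slide": [0,0,0],"turn": 0,"gripper": 0.2},
    {"slide": [0,0,0],"turn": 0,"gripper": 0.2}
  ]
}}

```text
time_s: 38.32
tcp_pos: [0.7414, 0.2027, 0.2408]
eef_rot: [-180.0, -0.0, -89.8]
contact_force: [-1.3, 0.3, -4.1]
gripper_width: 0.0352
gripper_force: 35.0
```

```bash
sed -i 's/print("T",T.mean/print("Tfirst",T[0,1:4].round(4));print("T",T.mean/' w2.py; python3 w2.py 6; python3 - <<'E'
from h import *
r=optics.capture("wrist"); cv2.imwrite("pics/wh.png",r["img"][:,:,::-1])
plan([(.6226,.175,.24),(.6226,.175,.168),(.6226,.175,.158)],yaw=-89.4)
E
```

```text
Fz [-4.26 -4.86 -4.14 -4.47 -4.56 -4.69] [ 6.000e-03  1.000e-03 -4.495e+00]
Tfirst [-73.7534  32.3593   8.0786]
T [ 0.0000e+00 -7.3753e+01  3.2360e+01  8.0780e+00 -7.0000e-03 -0.0000e+00] [0.002 0.    0.    0.    0.    0.   ]
J [ 2.9743e+01  2.9126e+01  1.5975e+01 -1.0000e-03 -7.6849e+01 -2.9580e+01] [0.001 0.001 0.001 0.001 0.001 0.001] M [ 0.01221601  0.05171797 -0.02215699]
38.6167 [0.7413598  0.20269848 0.2408076 ]
from [0.7414 0.2027 0.2408] -89.84 t 38.6667 w 0.0352
->
   [0.6226, 0.175, 0.24]
   ([0.182, 0.792, 0.005], np.float64(-0.005))
->
   [0.6226, 0.175, 0.168]
   ([-0.0, -0.0, 0.48], np.float64(-0.0))
->
   [0.6226, 0.175, 0.158]
   ([-0.0, -0.0, 0.067], np.float64(-0.0))
```

View pics/wh.png

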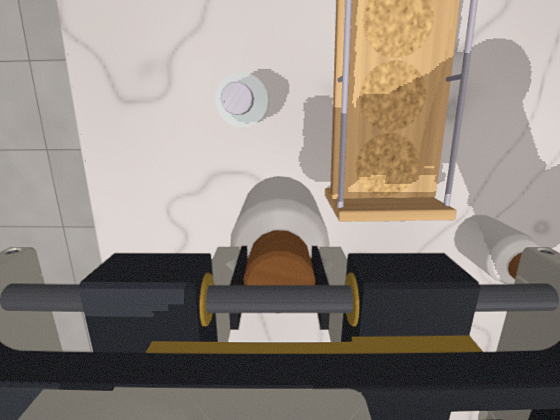

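Wrist view: jar held upright; insets 1–3 centred near (388,166), (391,96), (398,22). I'll check these against my riser fit.

```bash
python3 - <<'E'
from h import *
r=optics.capture("wrist"); print(ray(r,[(388,166),(391,96),(398,22)],.06).round(4).tolist())
im=cv2.resize(r["img"][0:230,300:500],None,fx=2.6,fy=2.6,interpolation=cv2.INTER_CUBIC)
P=proj(r,[[.6225,.175,.06],[.6233,.103,.06],[.6241,.031,.06]]); print(P.round(1).tolist())
for i,c in enumerate([(.6225,.175),(.6233,.103)]):
    t=np.linspace(0,6.28,40); q=proj(r,np.c_[c[0]+.035*np.cos(t),c[1]+.035*np.sin(t),0*t+.06])
    cv2.polylines(im,[((q-[300,0])*2.6).astype(np.int32)],True,(255,0,0),1)
cv2.imwrite("pics/ins.png",im[:,:,::-1])
E
```

```text
[[0.6211, 0.1784, 0.06], [0.6254, 0.1052, 0.06], [0.6253, 0.0361, 0.06]]
[[387.1, 162.9], [393.3, 93.8], [399.8, 16.3]]
```

View pics/ins.png

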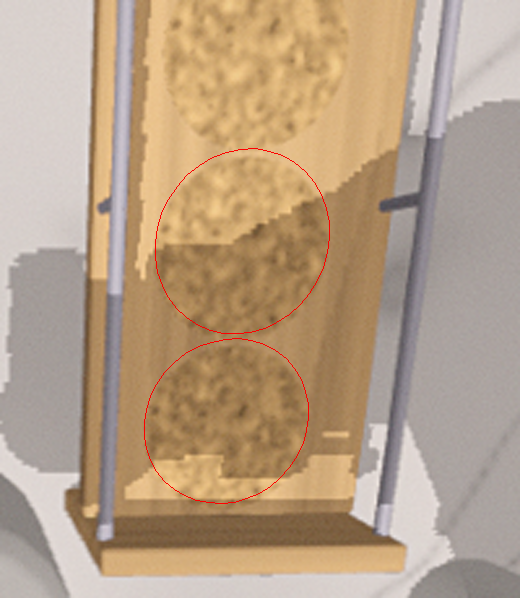

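Emit:
{"method": "send_rows", "body": {
  "moves": [
    {"slide": [0.03,0.13,0],"turn": 0,"gripper": 0.2},
    {"slide": [0.08,0.33,0],"turn": 0,"gripper": 0.2},
    {"slide": [0.13,0.55,0],"turn": 0,"gripper": 0.2},
    {"slide": [0.17,0.72,0],"turn": 0,"gripper": 0.2},
    {"slide": [0.18,0.79,0.005],"turn": -0.005,"gripper": 0.2}
  ]
}}

```text
time_s: 39.13
tcp_pos: [0.6199, 0.1743, 0.241]
eef_rot: [180.0, 0.0, -89.4]
contact_force: [0.3, 0.4, -4.7]
gripper_width: 0.035
gripper_force: 35.0
```

Emit:
{"method": "send_rows", "body": {
  "moves": [
    {"slide": [0,0,0],"turn": 0,"gripper": 0.2},
    {"slide": [0,0,0.1],"turn": 0,"gripper": 0.2},
    {"slide": [0,0,0.25],"turn": 0,"gripper": 0.2},
    {"slide": [0,0,0.4],"turn": 0,"gripper": 0.2},
    {"slide": [0,0,0.47],"turn": 0,"gripper": 0.2}
  ]
}}

```text
time_s: 39.55
tcp_pos: [0.6221, 0.175, 0.1667]
eef_rot: [179.8, -0.1, -89.4]
contact_force: [-1.3, -0.2, -5.5]
gripper_width: 0.0351
gripper_force: 35.0
```

Emit:
{"method": "send_rows", "body": {
  "moves": [
    {"slide": [0,0,0],"turn": 0,"gripper": 0.2},
    {"slide": [0,0,0],"turn": 0,"gripper": 0.2},
    {"slide": [0,0,0],"turn": 0,"gripper": 0.2},
    {"slide": [0,0,0],"turn": 0,"gripper": 0.2},
    {"slide": [0,0,0],"turn": 0,"gripper": 0.2}
  ]
}}

```text
time_s: 39.97
tcp_pos: [0.6237, 0.1757, 0.171]
eef_rot: [-179.9, 0.1, -89.4]
contact_force: [0.6, -0.4, -3.8]
gripper_width: 0.0353
gripper_force: 35.0
```

```bash
python3 -c "
from h import *
plan([(.6228,.1753,.159)])"
```

```text
from [0.6237 0.1757 0.171 ] -89.39 t 39.9667 w 0.0353
->
   [0.6228, 0.1753, 0.159]
   ([0.002, 0.006, 0.08], 0.0)
```

Emit:
{"method": "send_rows", "body": {
  "moves": [
    {"slide": [0,0.003,0.02],"turn": 0,"gripper": 0.2},
    {"slide": [0,0.003,0.04],"turn": 0,"gripper": 0.2},
    {"slide": [0,0.003,0.06],"turn": 0,"gripper": 0.2},
    {"slide": [0,0.003,0.075],"turn": 0,"gripper": 0.2},
    {"slide": [0,0.003,0.085],"turn": 0,"gripper": 0.2}
  ]
}}

```text
time_s: 40.38
tcp_pos: [0.6226, 0.1753, 0.1582]
eef_rot: [-180.0, -0.0, -89.4]
contact_force: [-8.2, 0.7, 16.0]
gripper_width: 0.0355
gripper_force: 35.0
```

Emit:
{"method": "send_rows", "body": {
  "moves": [
    {"slide": [0,0,0],"turn": 0,"gripper": 0.2},
    {"slide": [0,0,0],"turn": 0,"gripper": 0.2},
    {"slide": [0,0,0],"turn": 0,"gripper": 0.2},
    {"slide": [0,0,0],"turn": 0,"gripper": 0.2},
    {"slide": [0,0,0],"turn": 0,"gripper": 0.2}
  ]
}}

```text
time_s: 40.8
tcp_pos: [0.6225, 0.1753, 0.1582]
eef_rot: [-180.0, -0.0, -89.4]
contact_force: [-4.2, -0.3, 6.2]
gripper_width: 0.0356
gripper_force: 35.0
```

Emit:
{"method": "send_rows", "body": {
  "moves": [
    {"slide": [0,0,0],"turn": 0,"gripper": 0.65},
    {"slide": [0,0,0],"turn": 0,"gripper": 0.65},
    {"slide": [0,0,0],"turn": 0,"gripper": 0.65},
    {"slide": [0,0,0],"turn": 0,"gripper": 0.65},
    {"slide": [0,0,-0.05],"turn": 0,"gripper": 0.65}
  ]
}}

```text
time_s: 41.22
tcp_pos: [0.6218, 0.1751, 0.163]
eef_rot: [179.9, -0.1, -89.4]
contact_force: [0.2, -0.2, -0.3]
gripper_width: 0.0562
gripper_force: 0.0
```

Emit:
{"method": "send_rows", "body": {
  "moves": [
    {"slide": [0,0,-0.15],"turn": 0,"gripper": 0.65},
    {"slide": [0,0,-0.35],"turn": 0,"gripper": 0.65},
    {"slide": [0,0,-0.5],"turn": 0,"gripper": 0.65},
    {"slide": [0,0,-0.5],"turn": 0,"gripper": 0.65},
    {"slide": [0,0,-0.5],"turn": 0,"gripper": 0.65}
  ]
}}

```text
time_s: 41.63
tcp_pos: [0.6234, 0.1758, 0.2416]
eef_rot: [-179.8, 0.1, -89.4]
contact_force: [0.1, -0.9, -0.7]
gripper_width: 0.0571
gripper_force: 0.0
```

Emit:
{"method": "send_rows", "body": {
  "moves": [
    {"slide": [-0.03,-0.13,0],"turn": 0,"gripper": 0.65},
    {"slide": [-0.08,-0.33,0],"turn": 0,"gripper": 0.65},
    {"slide": [-0.13,-0.55,0],"turn": 0,"gripper": 0.65},
    {"slide": [-0.17,-0.72,0],"turn": 0.005,"gripper": 0.65},
    {"slide": [-0.18,-0.793,0],"turn": 0.005,"gripper": 0.65}
  ]
}}

```text
time_s: 42.05
tcp_pos: [0.7431, 0.204, 0.2364]
eef_rot: [179.9, -0.1, -89.9]
contact_force: [-0.3, -0.1, -0.3]
gripper_width: 0.057
gripper_force: 0.0
```

Emit:
{"method": "send_rows", "body": {
  "moves": [
    {"slide": [0,0,0],"turn": 0,"gripper": 0.65},
    {"slide": [0,0,0],"turn": 0,"gripper": 0.65},
    {"slide": [0,0,0],"turn": 0,"gripper": 0.65},
    {"slide": [0,0,0],"turn": 0,"gripper": 0.65},
    {"slide": [0,0,0],"turn": 0,"gripper": 0.65}
  ]
}}

```text
time_s: 42.47
tcp_pos: [0.7405, 0.2036, 0.2401]
eef_rot: [-180.0, 0.0, -89.8]
contact_force: [0.0, 0.0, 0.0]
gripper_width: 0.0573
gripper_force: 0.0
```

Emit:
{"method": "send_rows", "body": {
  "moves": [
    {"slide": [0,0,0],"turn": 0,"gripper": 0.65},
    {"slide": [0,0,0],"turn": 0,"gripper": 0.65},
    {"slide": [0,0,0],"turn": 0,"gripper": 0.65},
    {"slide": [0,0,0],"turn": 0,"gripper": 0.65},
    {"slide": [0,0,0],"turn": 0,"gripper": 0.65}
  ]
}}

```text
time_s: 42.88
tcp_pos: [0.7411, 0.2036, 0.2394]
eef_rot: [-180.0, 0.0, -89.8]
contact_force: [-0.0, -0.6, -0.6]
gripper_width: 0.0568
gripper_force: 0.0
```

Emit:
{"method": "send_rows", "body": {
  "moves": [
    {"slide": [0,0,0],"turn": 0,"gripper": 0.65},
    {"slide": [0,0,0],"turn": 0,"gripper": 0.65},
    {"slide": [0,0,0],"turn": 0,"gripper": 0.65},
    {"slide": [0,0,0],"turn": 0,"gripper": 0.65},
    {"slide": [0,0,0],"turn": 0,"gripper": 0.65}
  ]
}}

```text
time_s: 43.3
tcp_pos: [0.7412, 0.2036, 0.2393]
eef_rot: [180.0, -0.0, -89.8]
contact_force: [-0.5, -0.8, 0.3]
gripper_width: 0.0568
gripper_force: 0.0
```

```bash
python3 - <<'E'
from h import *
print("z now",get_state()["tcp_pos"],get_state()["joints"])
for c in ("top","side"):
    r=optics.capture(c)
    print(c,caps(r,[(.4655,.2826)]),caps(r,[(.6228,.176)],z=.177))
    cv2.imwrite(f"pics/{c}5.png",r["img"][:,:,::-1])
E
python3 w2.py 3
```

```text
z now [0.74115521 0.20363091 0.23925025] [ 2.98127324e+01  2.91683489e+01  1.58470345e+01 -5.64545347e-04
 -7.66826654e+01 -2.96529116e+01]
top [(130, 0.4652, 0.2827)] [(241, 0.6376, 0.1799)]
side [(44, 0.4575, 0.292)] [(618, 0.623, 0.1719)]
Fz [-0.37  0.24 -0.05] [ 0.394  0.071 -0.061]
Tfirst [-70.455   30.325    7.2458]
T [-1.0000e-03 -7.0454e+01  3.0325e+01  7.2460e+00 -8.0000e-03 -0.0000e+00] [0.    0.001 0.    0.    0.    0.   ]
J [ 29.812  29.165  15.848   0.    -76.682 -29.651] [0.    0.    0.001 0.001 0.    0.001] M [ 0.00090338  0.11168623 -0.0612226 ]
43.55 [0.74116659 0.2036243  0.23930163]
```

Emit:
{"method": "send_rows", "body": {
  "moves": [
    {"slide": [-0.05,0.2,0],"turn": 0,"gripper": 0.65},
    {"slide": [-0.11,0.4,0],"turn": 0,"gripper": 0.65},
    {"slide": [-0.17,0.6,0],"turn": 0,"gripper": 0.65},
    {"slide": [-0.23,0.8,0],"turn": 0,"gripper": 0.65},
    {"slide": [-0.263,0.919,0],"turn": 0,"gripper": 0.65}
  ]
}}

```text
time_s: 43.97
tcp_pos: [0.6008, 0.2433, 0.2398]
eef_rot: [-180.0, 0.0, -89.8]
contact_force: [-0.0, -0.0, 0.6]
gripper_width: 0.0571
gripper_force: 0.0
```

Emit:
{"method": "send_rows", "body": {
  "moves": [
    {"slide": [-0.05,0.2,0],"turn": 0,"gripper": 0.65},
    {"slide": [-0.11,0.4,0],"turn": 0,"gripper": 0.65},
    {"slide": [-0.17,0.6,0],"turn": 0,"gripper": 0.65},
    {"slide": [-0.23,0.8,0],"turn": 0,"gripper": 0.65},
    {"slide": [-0.263,0.919,0],"turn": 0,"gripper": 0.65}
  ]
}}

```text
time_s: 44.38
tcp_pos: [0.4629, 0.2821, 0.2398]
eef_rot: [-180.0, 0.1, -89.8]
contact_force: [0.2, 0.0, -0.1]
gripper_width: 0.0569
gripper_force: 0.0
```

Emit:
{"method": "send_rows", "body": {
  "moves": [
    {"slide": [0,0,0],"turn": 0,"gripper": 0.65},
    {"slide": [0,0,0],"turn": 0,"gripper": 0.65},
    {"slide": [0,0,0],"turn": 0,"gripper": 0.65},
    {"slide": [0,0,0],"turn": 0,"gripper": 0.65},
    {"slide": [0,0,0],"turn": 0,"gripper": 0.65}
  ]
}}

```text
time_s: 44.8
tcp_pos: [0.4659, 0.2815, 0.239]
eef_rot: [180.0, -0.0, -89.9]
contact_force: [-0.8, -0.8, 0.8]
gripper_width: 0.0568
gripper_force: 0.0
```

```bash
python3 - <<'E'
from h import *
r=optics.capture("wrist"); cv2.imwrite("pics/wA.png",r["img"][:,:,::-1])
print(proj(r,[[.4655,.2826,.122]]))
r=optics.capture("side"); cv2.imwrite("pics/sA.png",r["img"][:,:,::-1])
print(caps(r,[(.4655,.2826)]),proj(r,[[.6228,.176,.182],[.6228,.176,.06]]))
plan([(.4655,.2828,.097)],yaw=-90)
E
```

```text
[[279.66218794 203.90323478]]
[(195, 0.4648, 0.2904)] [[252.86889746 233.7532269 ]
 [254.66066535 273.10477454]]
from [0.4657 0.2814 0.2389] -89.9 t 44.9 w 0.0568
->
   [0.4655, 0.2828, 0.097]
   ([-0.009, 0.002, 0.946], np.float64(0.001))
```

View pics/wA.png

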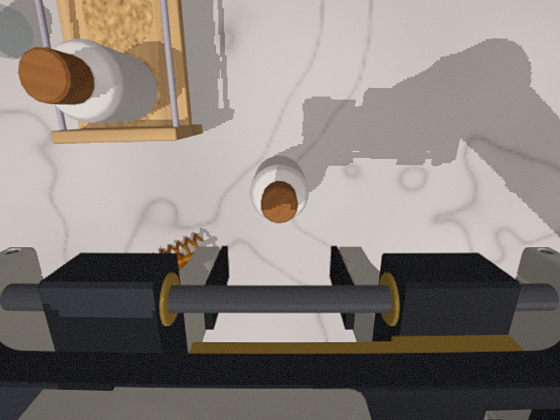

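Jar B stands on inset 1. Jar A's cap at (280,201) is right under the gripper.

Emit:
{"method": "send_rows", "body": {
  "moves": [
    {"slide": [0,0,0.1],"turn": 0,"gripper": 0.65},
    {"slide": [0,0,0.35],"turn": 0,"gripper": 0.65},
    {"slide": [0,0,0.6],"turn": 0,"gripper": 0.65},
    {"slide": [0,0,0.82],"turn": 0,"gripper": 0.65},
    {"slide": [0,0,0.92],"turn": 0,"gripper": 0.65}
  ]
}}

```text
time_s: 45.32
tcp_pos: [0.4637, 0.2797, 0.0969]
eef_rot: [179.8, -0.2, -89.9]
contact_force: [-0.2, 0.3, -0.7]
gripper_width: 0.057
gripper_force: 0.0
```

Emit:
{"method": "send_rows", "body": {
  "moves": [
    {"slide": [0,0,0.01],"turn": 0,"gripper": 0.65},
    {"slide": [0,0,0.03],"turn": 0,"gripper": 0.2},
    {"slide": [0,0,0.03],"turn": 0,"gripper": 0.2},
    {"slide": [0,0,0.03],"turn": 0,"gripper": 0.2},
    {"slide": [0,0,0.03],"turn": 0,"gripper": 0.2}
  ]
}}

```text
time_s: 45.73
tcp_pos: [0.466, 0.2825, 0.0983]
eef_rot: [-179.9, 0.1, -89.8]
contact_force: [-0.2, 0.8, 0.4]
gripper_width: 0.0359
gripper_force: 2.9
```

Emit:
{"method": "send_rows", "body": {
  "moves": [
    {"slide": [0,0,0],"turn": 0,"gripper": 0.2},
    {"slide": [0,0,0],"turn": 0,"gripper": 0.2},
    {"slide": [0,0,0],"turn": 0,"gripper": 0.2},
    {"slide": [0,0,0],"turn": 0,"gripper": 0.2},
    {"slide": [0,0,0],"turn": 0,"gripper": 0.2}
  ]
}}

```text
time_s: 46.15
tcp_pos: [0.466, 0.2824, 0.0982]
eef_rot: [-179.9, 0.1, -89.8]
contact_force: [-0.7, -1.2, 7.4]
gripper_width: 0.0353
gripper_force: 35.0
```

Emit:
{"method": "send_rows", "body": {
  "moves": [
    {"slide": [0,0,-0.1],"turn": 0,"gripper": 0.2},
    {"slide": [0,0,-0.3],"turn": 0,"gripper": 0.2},
    {"slide": [0,0,-0.55],"turn": 0,"gripper": 0.2},
    {"slide": [0,0,-0.8],"turn": 0,"gripper": 0.2},
    {"slide": [0,0,-0.96],"turn": 0,"gripper": 0.2}
  ]
}}

```text
time_s: 46.57
tcp_pos: [0.4656, 0.282, 0.2444]
eef_rot: [-179.9, 0.1, -89.8]
contact_force: [0.7, 1.1, -3.5]
gripper_width: 0.0353
gripper_force: 35.0
```

Emit:
{"method": "send_rows", "body": {
  "moves": [
    {"slide": [0,0,0],"turn": 0,"gripper": 0.2},
    {"slide": [0,0,0],"turn": 0,"gripper": 0.2},
    {"slide": [0,0,0],"turn": 0,"gripper": 0.2},
    {"slide": [0,0,0],"turn": 0,"gripper": 0.2},
    {"slide": [0,0,0],"turn": 0,"gripper": 0.2}
  ]
}}

```text
time_s: 46.98
tcp_pos: [0.4646, 0.2811, 0.2391]
eef_rot: [179.9, -0.1, -89.8]
contact_force: [-0.4, 1.2, -3.8]
gripper_width: 0.0355
gripper_force: 35.0
```

Emit:
{"method": "send_rows", "body": {
  "moves": [
    {"slide": [0,0,0],"turn": 0,"gripper": 0.2},
    {"slide": [0,0,0],"turn": 0,"gripper": 0.2},
    {"slide": [0,0,0],"turn": 0,"gripper": 0.2},
    {"slide": [0,0,0],"turn": 0,"gripper": 0.2},
    {"slide": [0,0,0],"turn": 0,"gripper": 0.2}
  ]
}}

```text
time_s: 47.4
tcp_pos: [0.4652, 0.2817, 0.2407]
eef_rot: [180.0, -0.0, -89.8]
contact_force: [1.0, 1.0, -4.0]
gripper_width: 0.0353
gripper_force: 35.0
```

```bash
python3 w2.py 8
```

```text
Fz [-3.68 -2.8  -3.37 -3.47 -3.42 -4.25 -4.09 -3.51] [-0.022 -0.063 -3.573]
Tfirst [-41.4521  30.2581   7.4879]
T [ 1.0000e-03 -4.1496e+01  3.0279e+01  7.4920e+00 -3.6000e-02 -0.0000e+00] [0.001 0.027 0.011 0.002 0.    0.   ]
J [ 5.1849e+01  7.6520e+00 -1.4681e+01 -1.0000e-03 -6.7663e+01 -5.1687e+01] [0.001 0.002 0.001 0.001 0.001 0.001] M [-0.02233445  0.15164544 -0.05812441]
47.8 [0.4652239  0.28174635 0.2408331 ]
```

```bash
python3 -c "
from h import *
plan([(.46,-.15,.262),(.3648,-.3402,.262),(.3648,-.3402,.128),(.3648,-.3402,.104)])"
```

```text
from [0.4652 0.2817 0.2408] -89.84 t 47.8 w 0.0355
->
   [0.46, -0.15, 0.262]
   ([0.959, 0.014, -0.047], 0.0)
   ([0.959, 0.014, -0.047], 0.0)
   ([0.959, 0.014, -0.047], 0.0)
->
   [0.3648, -0.3402, 0.262]
   ([0.633, 0.319, 0.0], 0.0)
   ([0.633, 0.319, 0.0], 0.0)
->
   [0.3648, -0.3402, 0.128]
   ([0.0, -0.0, 0.893], 0.0)
->
   [0.3648, -0.3402, 0.104]
   ([0.0, -0.0, 0.16], 0.0)
```

Emit:
{"method": "send_rows", "body": {
  "moves": [
    {"slide": [0.15,0,-0.05],"turn": 0,"gripper": 0.2},
    {"slide": [0.35,0.005,-0.1],"turn": 0,"gripper": 0.2},
    {"slide": [0.57,0.01,-0.14],"turn": 0,"gripper": 0.2},
    {"slide": [0.8,0.014,-0.14],"turn": 0,"gripper": 0.2},
    {"slide": [0.959,0.014,-0.14],"turn": 0,"gripper": 0.2}
  ]
}}

```text
time_s: 48.22
tcp_pos: [0.4631, 0.1358, 0.2624]
eef_rot: [-180.0, 0.0, -89.8]
contact_force: [0.8, -0.0, -3.7]
gripper_width: 0.0354
gripper_force: 35.0
```

Emit:
{"method": "send_rows", "body": {
  "moves": [
    {"slide": [0.17,0,0],"turn": 0,"gripper": 0.2},
    {"slide": [0.37,0.005,0],"turn": 0,"gripper": 0.2},
    {"slide": [0.57,0.01,0],"turn": 0,"gripper": 0.2},
    {"slide": [0.8,0.014,0],"turn": 0,"gripper": 0.2},
    {"slide": [0.959,0.014,0],"turn": 0,"gripper": 0.2}
  ]
}}

```text
time_s: 48.63
tcp_pos: [0.4612, -0.0081, 0.2621]
eef_rot: [-180.0, -0.0, -89.8]
contact_force: [-0.1, 0.6, -3.4]
gripper_width: 0.0351
gripper_force: 35.0
```

Emit:
{"method": "send_rows", "body": {
  "moves": [
    {"slide": [0.17,0,0],"turn": 0,"gripper": 0.2},
    {"slide": [0.37,0.005,0],"turn": 0,"gripper": 0.2},
    {"slide": [0.57,0.01,0],"turn": 0,"gripper": 0.2},
    {"slide": [0.8,0.014,0],"turn": 0,"gripper": 0.2},
    {"slide": [0.959,0.014,0],"turn": 0,"gripper": 0.2}
  ]
}}

```text
time_s: 49.05
tcp_pos: [0.4597, -0.152, 0.2621]
eef_rot: [-180.0, -0.0, -89.9]
contact_force: [0.4, 1.1, -4.0]
gripper_width: 0.035
gripper_force: 35.0
```

Emit:
{"method": "send_rows", "body": {
  "moves": [
    {"slide": [0.15,0.07,0],"turn": 0,"gripper": 0.2},
    {"slide": [0.3,0.14,0],"turn": 0,"gripper": 0.2},
    {"slide": [0.45,0.22,0],"turn": 0,"gripper": 0.2},
    {"slide": [0.58,0.29,0],"turn": 0,"gripper": 0.2},
    {"slide": [0.633,0.319,0],"turn": 0,"gripper": 0.2}
  ]
}}

```text
time_s: 49.47
tcp_pos: [0.4112, -0.2467, 0.2619]
eef_rot: [180.0, -0.0, -89.9]
contact_force: [1.0, 2.1, -4.2]
gripper_width: 0.0354
gripper_force: 35.0
```

Emit:
{"method": "send_rows", "body": {
  "moves": [
    {"slide": [0.15,0.07,0],"turn": 0,"gripper": 0.2},
    {"slide": [0.3,0.14,0],"turn": 0,"gripper": 0.2},
    {"slide": [0.45,0.22,0],"turn": 0,"gripper": 0.2},
    {"slide": [0.58,0.29,0],"turn": 0,"gripper": 0.2},
    {"slide": [0.633,0.319,0],"turn": 0,"gripper": 0.2}
  ]
}}

```text
time_s: 49.88
tcp_pos: [0.364, -0.3416, 0.2618]
eef_rot: [180.0, -0.0, -89.9]
contact_force: [0.4, -0.2, -2.9]
gripper_width: 0.0353
gripper_force: 35.0
```

Emit:
{"method": "send_rows", "body": {
  "moves": [
    {"slide": [0,0,0],"turn": 0,"gripper": 0.2},
    {"slide": [0,0,0.2],"turn": 0,"gripper": 0.2},
    {"slide": [0,0,0.47],"turn": 0,"gripper": 0.2},
    {"slide": [0,0,0.72],"turn": 0,"gripper": 0.2},
    {"slide": [0,0,0.89],"turn": 0,"gripper": 0.2}
  ]
}}

```text
time_s: 50.3
tcp_pos: [0.364, -0.3385, 0.1254]
eef_rot: [179.9, 0.1, -89.9]
contact_force: [0.0, 1.0, -4.0]
gripper_width: 0.0353
gripper_force: 35.0
```

Emit:
{"method": "send_rows", "body": {
  "moves": [
    {"slide": [0,0,0],"turn": 0,"gripper": 0.2},
    {"slide": [0,0,0],"turn": 0,"gripper": 0.2},
    {"slide": [0,0,0.05],"turn": 0,"gripper": 0.2},
    {"slide": [0,0,0.1],"turn": 0,"gripper": 0.2},
    {"slide": [0,0,0.13],"turn": 0,"gripper": 0.2}
  ]
}}

```text
time_s: 50.72
tcp_pos: [0.3658, -0.3401, 0.1094]
eef_rot: [-179.9, -0.0, -89.8]
contact_force: [-0.3, 0.5, -3.2]
gripper_width: 0.0351
gripper_force: 35.0
```

Emit:
{"method": "send_rows", "body": {
  "moves": [
    {"slide": [0,0,0.01],"turn": 0,"gripper": 0.2},
    {"slide": [0,0,0.015],"turn": 0,"gripper": 0.2},
    {"slide": [0,0,0.02],"turn": 0,"gripper": 0.2},
    {"slide": [0,0,0.02],"turn": 0,"gripper": 0.2},
    {"slide": [0,0,0.02],"turn": 0,"gripper": 0.2}
  ]
}}

```text
time_s: 51.13
tcp_pos: [0.3651, -0.3401, 0.1061]
eef_rot: [-180.0, -0.0, -89.8]
contact_force: [0.5, 0.5, -2.8]
gripper_width: 0.0347
gripper_force: 35.0
```

Emit:
{"method": "send_rows", "body": {
  "moves": [
    {"slide": [0,0,0.005],"turn": 0,"gripper": 0.2},
    {"slide": [0,0,0.012],"turn": 0,"gripper": 0.2},
    {"slide": [0,0,0.012],"turn": 0,"gripper": 0.2},
    {"slide": [0,0,0.012],"turn": 0,"gripper": 0.65},
    {"slide": [0,0,0.012],"turn": 0,"gripper": 0.65}
  ]
}}

```text
time_s: 51.55
tcp_pos: [0.3654, -0.3402, 0.1043]
eef_rot: [-180.0, -0.0, -89.8]
contact_force: [-0.4, -0.4, 0.8]
gripper_width: 0.0439
gripper_force: 0.0
```

Emit:
{"method": "send_rows", "body": {
  "moves": [
    {"slide": [0,0,0],"turn": 0,"gripper": 0.65},
    {"slide": [0,0,0],"turn": 0,"gripper": 0.65},
    {"slide": [0,0,-0.1],"turn": 0,"gripper": 0.65},
    {"slide": [0,0,-0.3],"turn": 0,"gripper": 0.65},
    {"slide": [0,0,-0.5],"turn": 0,"gripper": 0.65}
  ]
}}

```text
time_s: 51.97
tcp_pos: [0.3642, -0.3397, 0.1791]
eef_rot: [179.8, 0.1, -89.8]
contact_force: [0.8, -1.3, -0.5]
gripper_width: 0.0569
gripper_force: 0.0
```

Emit:
{"method": "send_rows", "body": {
  "moves": [
    {"slide": [0,0,-0.2],"turn": 0,"gripper": 0.65},
    {"slide": [0,0,-0.4],"turn": 0,"gripper": 0.65},
    {"slide": [0,0,-0.6],"turn": 0,"gripper": 0.65},
    {"slide": [0,0,-0.6],"turn": 0,"gripper": 0.65},
    {"slide": [0,0,-0.6],"turn": 0,"gripper": 0.65}
  ]
}}

```text
time_s: 52.38
tcp_pos: [0.3659, -0.3404, 0.2709]
eef_rot: [-179.8, -0.1, -89.8]
contact_force: [-0.3, -0.2, -1.2]
gripper_width: 0.0571
gripper_force: 0.0
```

```bash
python3 - <<'E'
from h import *
r=optics.capture("top")
im=cv2.resize(r["img"][160:330,190:440],None,fx=3,fy=3,interpolation=cv2.INTER_CUBIC)
t=np.linspace(0,6.28,40)
for x,y,R,z in [(.623,.176,.018,.182),(.623,.176,.035,.06)]:
    q=proj(r,np.c_[x+R*np.cos(t),y+R*np.sin(t),0*t+z]); cv2.polylines(im,[((q-[190,160])*3).astype(np.int32)],True,(255,0,0),1)
cv2.imwrite("pics/top6.png",im[:,:,::-1])
r=optics.capture("side"); im=cv2.resize(r["img"][90:330,150:450],None,fx=2.5,fy=2.5,interpolation=cv2.INTER_CUBIC)
for x,y,R,z in [(.623,.176,.018,.182),(.623,.176,.035,.06),(.623,.176,.032,.06)]:
    q=proj(r,np.c_[x+R*np.cos(t),y+R*np.sin(t),0*t+z]); cv2.polylines(im,[((q-[150,90])*2.5).astype(np.int32)],True,(255,0,0),1)
cv2.imwrite("pics/side6.png",im[:,:,::-1])
E
```

```text
(no output)
```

View pics/top6.png

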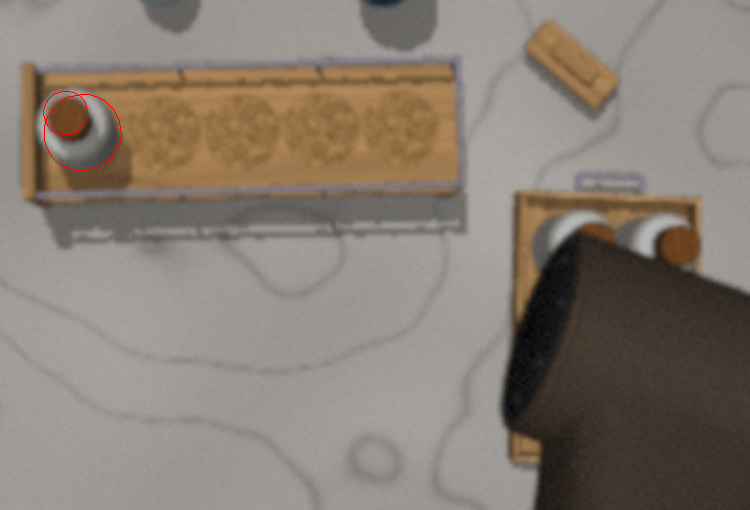

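View pics/side6.png

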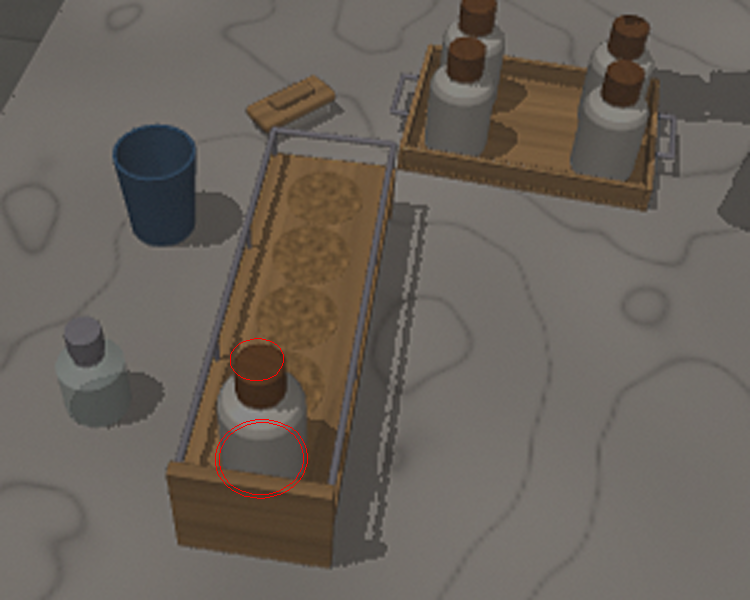

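Four jars stand upright in the tray. Jar B stands on inset 1, and the predicted circles match its cap to about 2 mm. From joint torques B weighs about 454 g and the last tray jar about 351 g; by wrist force the other three read about 300–365 g. Handing in.

```bash
python3 -c "
from plant import order; print(order.close_job())"
```

```text
the job is handed in; nothing more can be done
None
```

I handed the job in with the one heavy jar (about 454 g, only just over 450 g) on the inset next to the end panel, and the four lighter jars (about 300–365 g) upright in the tray; the hand-in gave no verdict.

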